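Put the napkin rings away on their covered stand

ROBOT

A 6-joint arm with a two-finger parallel gripper is mounted at the origin on the work surface. World frame = base frame: x ahead of the robot, y to its left, z up, the work surface at z = 0. Lengths are in m, angles in rad, forces in N, time in s.
With the tool pointing down it reaches from about 0.325 to 0.9 m from the base axis. Payload 6.1 kg.
Tool frame: the origin (TCP) lies on the centre line of the jaws, within the pads' length; the fingertips stand 14 mm ahead of it and the grasp point (between the pads) lies 5 mm behind it; z points along the fingers, x is the direction in which the jaws open and shut, and the axes are right-handed (so a half turn about z gives the same grasp; the last joint's range is limited). The gripper opens to 87 mm and grips with 3 to 60 N. Pads are 19 mm wide; open, the fingers measure 117 mm over their backs; the gripper's body (75 mm by 190 mm) begins 51 mm behind the grasp point.
Start: joints at [1.205, 0.22, 1.526, -0, 1.395, -0.126], TCP at [0.148, 0.607, 0.237] pointing down, gripper open.
Joint ranges: [-2.98, 2.98], [-0.91, 2.08], [0.09, 2.57], [-1.24, 4.39], [0.2, 2.65], [-2.68, 2.68]. Speed limits (rad/s): [2.57, 2.57, 3.01, 3.14, 3.14, 3.14].

INTERFACE

Orientations are given as a rotation vector (axis times angle).
In Python, from plant import telemetry, viewer, order gives the robot as it stands. The module is installed in compiled form; this text tells all that it offers.
- The arm moves only by the tool apply_moves, never from a script. Its argument "steps" is a list of rows, each a list of 7 numbers: the opening, from -1 (shut) to 1 (fully open), so that 0 is half open, then the shift along the tool's x, y, z scaled (see below), then the turn, a rotation vector about the tool's x, y, z scaled (see below). In form: [[jaw, x, y, z, ax, ay, az], ...]. A call has 1 to 10 rows; each row is the pose to reach, as a shift and turn from the pose commanded when the call began, along the tool's axes at that moment, turning the shorter way round; what a row does not reach only later rows make up. The controller multiplies each number of a shift by 300 mm and each number of a turn by pi rad. A row lasts 1/8 s, in which the tool goes at most 62.5 mm and 10.7 degrees, less where a joint would pass 70% of its speed; a pose out of reach is approached as far as the arm can. A call with a number of a shift or a turn outside -1 to 1 is refused whole. A call with a gripper value outside its range is refused whole. The fingers move at their own pace and stop on an object; "squeeze" is the grip in N (left out, the last holds). Time passes only in rows, so rows that repeat a pose let the fingers close. It gives the time, the measured TCP pose, the force and the opening at its end, in the units of the state.
- telemetry.observe(): the state, without advancing time (a new reading comes with each control period).
- viewer.camera(name): name is "scene" or "top" or "wrist"; returns the picture (480x640x3 uint8, red, green, blue); there is no depth.
- viewer.calibration(name): a dict with "mtx" (3x3 intrinsics, pixels), "k1" (the pictures are not rectified: a ray, as slopes to the right and down, at radius r is drawn at 1 + k1 r^2 times it, then the intrinsics apply), "origin" and "attitude" of the camera in the world; the wrist camera has in their place "mount" (4x4, takes a point from camera to tool coordinates, whose origin is the TCP and whose axes are the tool frame's). Camera axes: x right, y up, looking along -z (the intrinsics and any distortion apply to the point x, -y, -z); pixel columns grow to the right and rows downward; lengths in m; the calibration is good to about 2 mm. A picture is of the moment at which its call begins: read the wrist's pose just before it. calibration takes no time and is no camera call.
- order.close_job(): hands the job in, once; it reports no verdict.
Trained networks look in the newest picture that a camera, given by its name, has taken for a name from the list of things; names that differ only in an ending like _2 or _b are one class to them, and where a whole thing is asked for, a point or a joint stands for the part that bears it (a point fixed in the world has none). Each returns a list of dicts, best first, with "score" (0 to 1); they miss things now and then, are a little off and sometimes report something else, mostly with a low value. They report only what shows in the picture. A call takes as long as a camera call.
- viewer.search_frame(camera, name): "rect" ([left, top, right, bottom] in pixels, round what is visible of it).
- viewer.cut_out(camera, name): "mask" (480x640 bool, what is visible of it) and "rect" ([left, top, right, bottom] in pixels, round what is visible of it).
The state is a dict: "time": time; "qpos": joint angles; "joint_vel": joint speeds; "joint_torque": joint torques, N m; "ee_pos": TCP position; "eef_rot": TCP orientation; "ft_force": force on the tool from outside, world axes, zero at the start; "wrist_torque": the same for the moment, N m; "finger_gap": finger opening in m.
Only numpy, scipy, OpenCV 4.12 (cv2) and the standard library are available. Lean on these libraries where they do the work, as an engineer would, in place of code of your own. Each camera call takes 0.05 s, during which the arm holds its last target.

TASK

Put the steel napkin rings away: lift the tall lacquered cover off the round ring stand by its knob and stand it upright on the sideboard well clear of the stand, then thread every napkin ring that lies on the sideboard down the stepped post, largest first and smallest last, each fully home and flat on its own step. Then put the cover back on squarely so that it sits down on the stand's foot. Leave the dishes, chopstick case, jar and box where they are.

Things in the scene. Friction and masses are not known exactly. Their poses are not given: they have to be found in the camera images.
- stand: Fixed round ring stand. Origin: centre of its underside, on the sideboard; z up along the post. Lacquered foot 136 mm diameter, 10 mm high; on it a plinth 90 mm diameter, its top 16 mm up; on that a pale stepped post of five lands, each 10 mm high, of diameter 54, 45, 36, 27, 18 mm from the bottom up. A ring rests at the foot of its own land, with 2 mm clearance all round.
- post_tip (a point): Top of the post: centre of the 3 mm tip above the last land, 69 mm above the stand's origin. The cover hides the post at the start.
- cover: Loose lacquered cover, an upside-down cup: outside 112 mm, inside 102 mm diameter, 72 mm high (66 mm inside), 0.3 kg, with an upright round brass knob on top, 26 mm diameter, 37 mm high (its top is 109 mm above the rim). Origin: centre of its lower rim, z up. When on, the rim rests on the stand's foot, 10 mm above the sideboard, around the plinth (6 mm clearance).
- knob (a point): Point on the axis of the cover's knob, 96 mm above the cover's rim (24 mm above its flat top).
- ring1: Steel napkin ring, the largest size: outside 68 mm, bore 58 mm, 10 mm high, lying flat. Origin: its centre (5 mm above its underside), z along its axis; either face may be up. Fits the 54 mm land: home, its centre is 21 mm above the stand's origin. May be absent.
- ring2: Steel napkin ring, the second largest size: outside 59 mm, bore 49 mm, 10 mm high, lying flat. Origin: its centre (5 mm above its underside), z along its axis; either face may be up. Fits the 45 mm land: home, its centre is 31 mm above the stand's origin. May be absent.
- ring3: Steel napkin ring, the middle size: outside 50 mm, bore 40 mm, 10 mm high, lying flat. Origin: its centre (5 mm above its underside), z along its axis; either face may be up. Fits the 36 mm land: home, its centre is 41 mm above the stand's origin. May be absent.
- ring4: Steel napkin ring, the second smallest size: outside 41 mm, bore 31 mm, 10 mm high, lying flat. Origin: its centre (5 mm above its underside), z along its axis; either face may be up. Fits the 27 mm land: home, its centre is 51 mm above the stand's origin. May be absent.
- ring5: Steel napkin ring, the smallest size: outside 32 mm, bore 22 mm, 10 mm high, lying flat. Origin: its centre (5 mm above its underside), z along its axis; either face may be up. Fits the 18 mm land: home, its centre is 61 mm above the stand's origin. May be absent.
- dish1: Bystander: shallow celadon dish, 100 mm diameter, 22 mm high, loose. Origin: centre of its underside.
- dish2: Bystander: shallow celadon dish, 100 mm diameter, 22 mm high, loose. Origin: centre of its underside.
- dish3: Bystander: shallow celadon dish, 100 mm diameter, 22 mm high, loose. Origin: centre of its underside.
- case: Bystander: aluminium chopstick case, 30 x 250 x 24 mm (its y is the long axis), loose. Origin: centre of its underside.
- jar: Bystander: round glass jar with a screw-top lid, 80 mm diameter, 110 mm high, loose. Origin: centre of its underside.
- box: Bystander: lacquered lidded box, 126 x 176 x 97 mm, loose. Origin: centre of its underside.

How it is judged:
On the way, in this order (a step that is already met when the one before it is completed fails the run):
1. the cover is off and stands released and upright on the sideboard, clear of the stand (height (world z) of cover below 0.006 m and angle between cover's own z axis and vertical below 0.1 rad and horizontal distance between cover and stand above 0.125 m and contact force between the fingers and cover below 0.3 N and linear speed of cover below 0.03 m/s), for 0.2 s.
2. every ring present is fully home on its own step and released, the cover still clear of the stand (z of ring1 in the frame of stand between 0.018 and 0.024 m and horizontal distance between each of ring1, ring2, ring3, ring4, ring5 and stand below 0.005 m and angle between the z axis of each of ring1, ring2, ring3, ring4, ring5 and the z axis of stand, either way round below 0.12 rad and contact force between the fingers and ring1 below 0.3 N and linear speed of each of ring1, ring2, ring3, ring4, ring5 below 0.03 m/s and z of ring2 in the frame of stand between 0.028 and 0.034 m and contact force between the fingers and ring2 below 0.3 N and z of ring3 in the frame of stand between 0.038 and 0.044 m and contact force between the fingers and ring3 below 0.3 N and z of ring4 in the frame of stand between 0.048 and 0.054 m and contact force between the fingers and ring4 below 0.3 N and z of ring5 in the frame of stand between 0.058 and 0.064 m and contact force between the fingers and ring5 below 0.3 N and horizontal distance between cover and stand above 0.125 m), for 0.3 s.
At the end, for the whole second after the job is handed in: Every ring present lies flat (within 0.12 rad) on its own step, centre within 3 mm of its home height and 5 mm of the post's axis; the cover is on the stand, its rim within 4 mm of its seated height, centred within 9 mm, upright within 0.06 rad; all at rest and released (z of ring1 in the frame of stand between 0.018 and 0.024 m and horizontal distance between each of ring1, ring2, ring3, ring4, ring5 and stand below 0.005 m and angle between the z axis of each of ring1, ring2, ring3, ring4, ring5 and the z axis of stand, either way round below 0.12 rad and contact force between the fingers and ring1 below 0.3 N and linear speed of each of ring1, ring2, ring3, ring4, ring5, cover below 0.03 m/s and z of ring2 in the frame of stand between 0.028 and 0.034 m and contact force between the fingers and ring2 below 0.3 N and z of ring3 in the frame of stand between 0.038 and 0.044 m and contact force between the fingers and ring3 below 0.3 N and z of ring4 in the frame of stand between 0.048 and 0.054 m and contact force between the fingers and ring4 below 0.3 N and z of ring5 in the frame of stand between 0.058 and 0.064 m and contact force between the fingers and ring5 below 0.3 N and z of cover in the frame of stand between 0.006 and 0.014 m and horizontal distance between cover and stand below 0.009 m and angle between cover's own z axis and vertical below 0.06 rad and contact force between the fingers and cover below 0.3 N); the robot touches nothing.
It fails at once if a bystander (dish, chopstick case, jar or box) is pushed more than 40 mm from its place (distance of any of dish1, dish2, dish3, case, jar, box from where it was at the start of the episode above 0.04 m).
It fails at once if the jar or the box is tipped over (angle between any of jar, box's own z axis and vertical above 0.5 rad).
Of ring1, ring2, ring3, ring4, ring5 only 4 to 5 are there at a start; the rules pass over those that are not, and their reading is None.
At some moment in a run one of ring1, ring2, ring3, ring4, ring5 may be knocked a few centimetres aside while the robot is not near it.
It also fails if it takes over 210 s, if anything falls off the work surface, if the arm or the gripper's body presses on something with over 40 N, if the wrist force passes 120 N, or if a joint passes its speed limit or range.

## Working session

There is one attempt and no reset: what is moved stays moved. The work goes in short steps, Python scripts to look and compute and a tool call to move; the robot and the scene stay as the last step left them, time stands still between calls to the robot, and variables do not carry over. Pictures are saved under pics/ and viewed, and the job is handed in when it is done.

Besides the shell and the picture viewer there is one more tool, called as name([rows], argument=value, ...), one row to a line, values as JSON. apply_moves: Moves the arm, as the interface text tells. Shifts and turns lie within -1 to 1; 1 stands for 300 mm of shift or pi rad of turn. Its arguments: {"type":"object","properties":{"steps":{"type":"array","items":{"type":"array","items":{"type":"number","minimum":-1,"maximum":1}}},"squeeze":{"type":"number"}},"required":["steps"]}

```bash
mkdir -p pics
cat > h.py <<'E'
import numpy as np, cv2
from scipy.spatial.transform import Rotation as R
from plant import telemetry, viewer, order
def obs():
    s=telemetry.observe(); return s
def snap(cam,fn=None):
    im=viewer.camera(cam)
    if fn: cv2.imwrite('pics/'+fn,im[:,:,::-1])
    return im
E
python3 - <<'E'
from h import *
s=obs(); print(s)
for c in ['scene','top','wrist']:
    cal=viewer.calibration(c); print(c,cal)
    snap(c,c+'0.png')
E
```

```text
{'time': 0.0, 'qpos': array([ 1.20488785e+00,  2.21199063e-01,  1.52762482e+00,  2.74783965e-05,
        1.39471951e+00, -1.26108487e-01]), 'joint_vel': array([-0.00202273,  0.00121975, -0.00023772,  0.00240191, -0.00243014,
       -0.00053876]), 'joint_torque': array([-1.89181388e-03, -4.94615579e+01, -3.87372887e+01,  6.99191610e-02,
        5.75572159e-02, -1.84433370e-04]), 'ee_pos': array([0.148225  , 0.60654726, 0.23544676]), 'eef_rot': array([ 2.47043991,  1.93916877, -0.00265017]), 'ft_force': array([ 0.02265866, -0.73709561, -0.22670806]), 'wrist_torque': array([-0.010025  ,  0.01910606,  0.02952777]), 'finger_gap': 0.08683959347072863}
scene {'mtx': array([[511.20073679,   0.        , 314.65727593],
       [  0.        , 511.20073679, 243.15971258],
       [  0.        ,   0.        ,   1.        ]]), 'k1': 0.045655278753234246, 'origin': array([ 1.29576538, -0.43276221,  1.11836148]), 'attitude': array([0.66207175, 0.34211401, 0.91260061])}
top {'mtx': array([[577.49005299,   0.        , 319.37012164],
       [  0.        , 577.49005299, 246.3819675 ],
       [  0.        ,   0.        ,   1.        ]]), 'k1': -0.09854252299084997, 'origin': array([0.32578858, 0.07367107, 1.53758042]), 'attitude': array([ 0.13419647, -0.11921367, -1.57255278])}
wrist {'mtx': array([[407.2342169 ,   0.        , 319.5765245 ],
       [  0.        , 407.2342169 , 238.81585285],
       [  0.        ,   0.        ,   1.        ]]), 'k1': -0.08584180790731248, 'mount': array([[ 9.99999483e-01,  9.98981378e-04, -1.88903581e-04,
         7.97044859e-04],
       [ 9.02792117e-04, -9.57962428e-01, -2.86892265e-01,
        -7.97620929e-02],
       [-4.67562563e-04,  2.86891946e-01, -9.57962835e-01,
        -1.48762382e-01],
       [ 0.00000000e+00,  0.00000000e+00,  0.00000000e+00,
         1.00000000e+00]])}
```

View pics/top0.png

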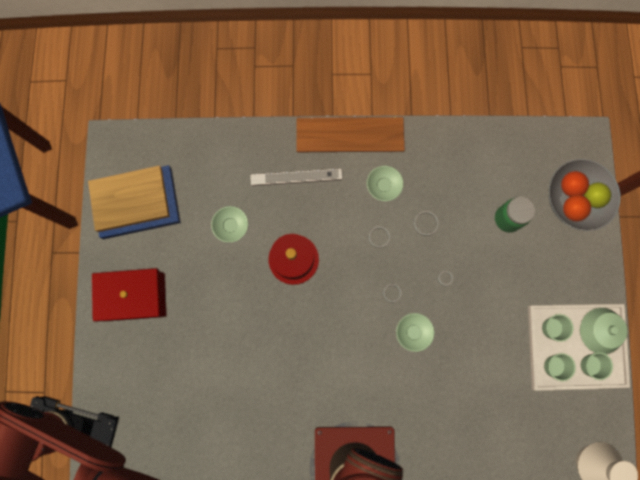

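View pics/scene0.png

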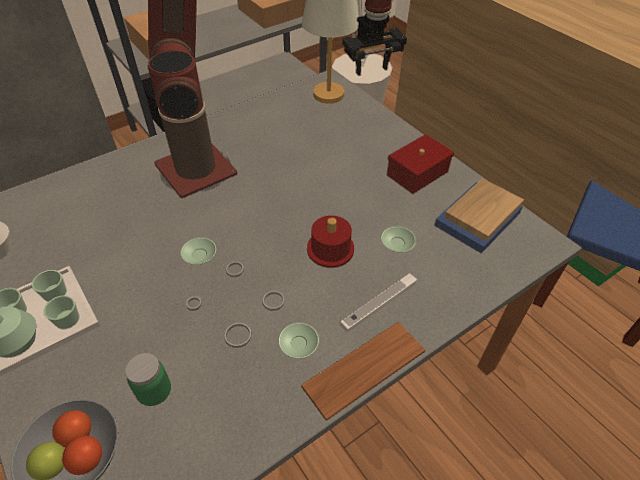

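View pics/wrist0.png

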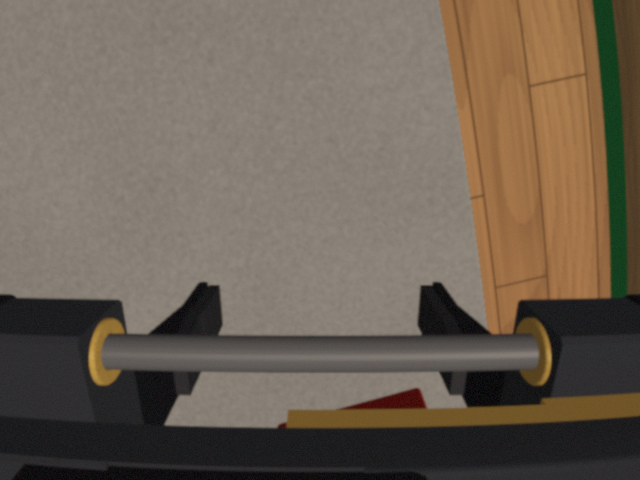

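```bash
cat >> h.py <<'E'
def campose(cam,s=None):
    cal=viewer.calibration(cam)
    if 'mount' in cal:
        s=s or obs(); T=np.eye(4); T[:3,:3]=R.from_rotvec(s['eef_rot']).as_matrix(); T[:3,3]=s['ee_pos']
        T=T@cal['mount']
    else:
        T=np.eye(4); T[:3,:3]=R.from_rotvec(cal['attitude']).as_matrix(); T[:3,3]=cal['origin']
    return T,cal['mtx'],cal['k1']
def ray(cam,px,s=None):
    T,K,k=campose(cam,s)
    p=cv2.undistortPoints(np.array(px,float).reshape(-1,1,2),K,np.array([k,0,0,0,0.]))[:,0]
    d=np.c_[p[:,0],-p[:,1],-np.ones(len(p))]@T[:3,:3].T
    return T[:3,3],d
def onplane(cam,px,z,s=None):
    o,d=ray(cam,px,s); return o+d*((z-o[2])/d[:,2:3])
def proj(cam,P,s=None):
    T,K,k=campose(cam,s); q=(np.array(P,float).reshape(-1,3)-T[:3,3])@T[:3,:3]
    a=np.c_[q[:,0],-q[:,1],-q[:,2]]
    return cv2.projectPoints(a,np.zeros(3),np.zeros(3),K,np.array([k,0,0,0,0.]))[0][:,0]
E
python3 - <<'E'
from h import *
for c in ['top','scene']:
  viewer.camera(c)
  for n in ['ring1','ring2','ring3','ring4','ring5','knob','stand','cover','dish1','jar','box','case']:
    z={'r':.005,'s':.01,'k':.106,'c':.05,'d':.015,'j':.06,'b':.05}[n[0]]
    for d in viewer.search_frame(c,n)[:4]:
        r=np.array(d['rect']); m=[(r[0]+r[2])/2,(r[1]+r[3])/2]
        P=onplane(c,[m,[r[0],m[1]],[r[2],m[1]],[m[0],r[1]],[m[0],r[3]]],z)
        print(c,n,round(d['score'],2),r.round(1),P[0].round(4),'w',np.linalg.norm(P[1]-P[2]).round(4),'h',np.linalg.norm(P[3]-P[4]).round(4))
print(obs()['time'])
E
```

```text
top ring1 0.65 [414.2 212.4 440.2 234.9] [ 0.6357 -0.2049  0.005 ] w 0.0709 h 0.0622
top ring1 0.62 [386.5 287.  399.1 307.3] [ 0.4374 -0.1065  0.005 ] w 0.0335 h 0.0539
top ring1 0.45 [373.1 227.4 392.  248.4] [ 0.5972 -0.0827  0.005 ] w 0.051 h 0.0575
top ring1 0.4 [434.8 271.3 454.1 285.9] [ 0.4858 -0.2461  0.005 ] w 0.0519 h 0.0392
top ring2 0.65 [414.2 212.4 440.2 234.9] [ 0.6357 -0.2049  0.005 ] w 0.0709 h 0.0622
top ring2 0.62 [386.5 287.  399.1 307.3] [ 0.4374 -0.1065  0.005 ] w 0.0335 h 0.0539
top ring2 0.45 [373.1 227.4 392.  248.4] [ 0.5972 -0.0827  0.005 ] w 0.051 h 0.0575
top ring2 0.4 [434.8 271.3 454.1 285.9] [ 0.4858 -0.2461  0.005 ] w 0.0519 h 0.0392
top ring3 0.65 [414.2 212.4 440.2 234.9] [ 0.6357 -0.2049  0.005 ] w 0.0709 h 0.0622
top ring3 0.62 [386.5 287.  399.1 307.3] [ 0.4374 -0.1065  0.005 ] w 0.0335 h 0.0539
top ring3 0.45 [373.1 227.4 392.  248.4] [ 0.5972 -0.0827  0.005 ] w 0.051 h 0.0575
top ring3 0.4 [434.8 271.3 454.1 285.9] [ 0.4858 -0.2461  0.005 ] w 0.0519 h 0.0392
top ring4 0.65 [414.2 212.4 440.2 234.9] [ 0.6357 -0.2049  0.005 ] w 0.0709 h 0.0622
t
[... 2931 characters left out ...]
0.106 ] w 0.1111 h 0.1704
scene stand 0.77 [308.6 242.  353.  266.5] [0.5656 0.1403 0.01  ] w 0.1254 h 0.0903
scene cover 0.7 [309.3 214.2 351.7 262.8] [0.5453 0.153  0.05  ] w 0.1186 h 0.1824
scene dish1 0.69 [379.  229.6 415.1 251.6] [0.6377 0.3237 0.015 ] w 0.1036 h 0.0849
scene dish1 0.62 [183.3 239.1 214.5 268.3] [ 0.3533 -0.1637  0.015 ] w 0.0872 h 0.1082
scene jar 0.94 [126.3 352.6 174.1 404.7] [ 0.6562 -0.4266  0.06  ] w 0.1052 h 0.1271
scene box 0.92 [387.2 138.1 453.1 193.3] [0.4602 0.571  0.05  ] w 0.2092 h 0.2719
scene case 0.89 [339.  272.9 418.5 332.8] [0.7897 0.1233 0.05  ] w 0.1997 h 0.1824
scene case 0.29 [380.5 229.2 413.5 251.4] [0.6576 0.3003 0.05  ] w 0.0917 h 0.083
1.45
```

```bash
cat >> h.py <<'E'
def down(yaw):  # tool x at world angle yaw, z down
    c,s_=np.cos(yaw),np.sin(yaw); return R.from_matrix(np.array([[c,s_,0],[s_,-c,0],[0,0,-1]]))
def go(p,yaw=None,s=None):
    s=s or obs(); R0=R.from_rotvec(s['eef_rot']); x=R0.as_matrix()[:,0]; cy=np.arctan2(x[1],x[0])
    if yaw is None: yaw=cy
    d=R0.inv().apply(np.array(p)-s['ee_pos'])/0.3; w=(R0.inv()*down(yaw)).as_rotvec()/np.pi
    print('t',round(s['time'],2),'at',s['ee_pos'].round(4),'yaw',round(cy,3),'q',s['qpos'].round(2),'gap',round(s['finger_gap'],4),'f',s['ft_force'].round(1))
    print('shift',d.round(4),'turn',w.round(4),'rows>=',np.ceil(max(np.linalg.norm(d)*.3/.0625,np.linalg.norm(w)*180/10.7)))
E
python3 - <<'E'
from h import *
go([0.46,0.15,0.30]); go([0.46,0.15,0.30],1.57);go([0.46,0.15,0.30],-1.57);go([0.46,0.15,0.30],0)
im=cv2.imread('pics/top0.png')
c=im[100:400,180:500]; cv2.imwrite('pics/c.png',cv2.resize(c,None,fx=2.4,fy=2,interpolation=3))
E
```

```text
t 1.45 at [0.1484 0.6071 0.2366] yaw 1.331 q [ 1.2   0.22  1.53  0.    1.39 -0.13] gap 0.0872 f [ 0.3 -0.1 -0. ]
shift [-1.2335  1.3707 -0.2116] turn [-0. -0.  0.] rows>= 9.0
t 1.45 at [0.1484 0.6071 0.2366] yaw 1.331 q [ 1.2   0.22  1.53  0.    1.39 -0.13] gap 0.0872 f [ 0.3 -0.1 -0. ]
shift [-1.2335  1.3707 -0.2116] turn [-0.     -0.     -0.0761] rows>= 9.0
t 1.45 at [0.1484 0.6071 0.2366] yaw 1.331 q [ 1.2   0.22  1.53  0.    1.39 -0.13] gap 0.0872 f [ 0.3 -0.1 -0. ]
shift [-1.2335  1.3707 -0.2116] turn [-0.      0.      0.9234] rows>= 16.0
t 1.45 at [0.1484 0.6071 0.2366] yaw 1.331 q [ 1.2   0.22  1.53  0.    1.39 -0.13] gap 0.0872 f [ 0.3 -0.1 -0. ]
shift [-1.2335  1.3707 -0.2116] turn [-0.     -0.      0.4237] rows>= 9.0
```

View pics/c.png

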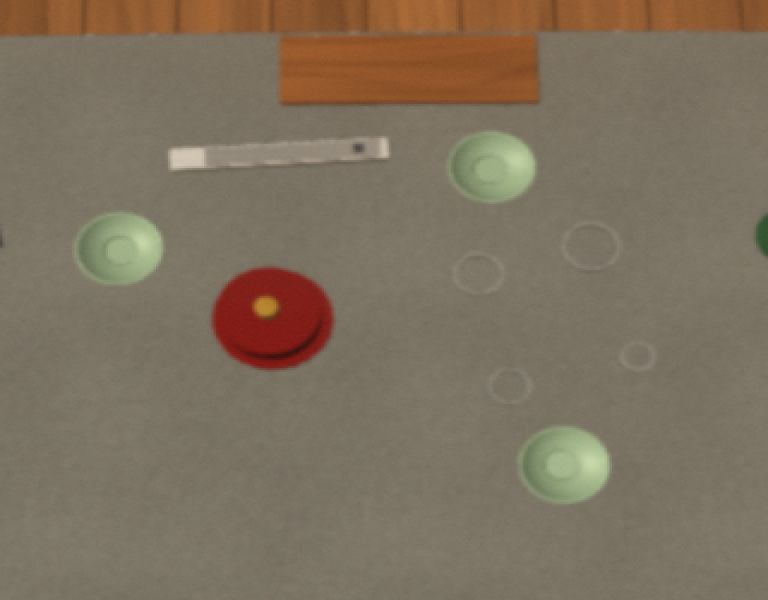

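Run:
```python
from h import *
go([0.40,0.40,0.31],1.57);go([0.535,0.155,0.31],1.57)
```

```text
t 1.45 at [0.1484 0.6071 0.2366] yaw 1.331 q [ 1.2   0.22  1.53  0.    1.39 -0.13] gap 0.0872 f [ 0.3 -0.1 -0. ]
shift [-0.4715  0.9785 -0.2449] turn [-0.     -0.     -0.0761] rows>= 6.0
t 1.45 at [0.1484 0.6071 0.2366] yaw 1.331 q [ 1.2   0.22  1.53  0.    1.39 -0.13] gap 0.0872 f [ 0.3 -0.1 -0. ]
shift [-1.158   1.6096 -0.245 ] turn [-0.     -0.     -0.0761] rows>= 10.0
```

apply_moves([
  [1,-0.47,0.98,-0.245,0,0,-0.0761],
  [1,-0.47,0.98,-0.245,0,0,-0.0761],
  [1,-0.47,0.98,-0.245,0,0,-0.0761],
  [1,-0.47,0.98,-0.245,0,0,-0.0761],
  [1,-0.47,0.98,-0.245,0,0,-0.0761],
  [1,-0.47,0.98,-0.245,0,0,-0.0761],
  [1,-0.47,0.98,-0.245,0,0,-0.0761],
])

```text
time: 2.33
ee_pos: [0.4021, 0.3993, 0.3107]
eef_rot: [2.226, 2.217, 0.002]
ft_force: [0.0, 0.7, -0.4]
finger_gap: 0.0872
```

Run:
```python
from h import *
go([0.535,0.155,0.31],1.57)
```

```text
t 2.33 at [0.4021 0.3993 0.3107] yaw 1.567 q [ 0.64  0.04  1.59 -0.    1.51 -0.92] gap 0.0872 f [ 0.   0.7 -0.4]
shift [-0.8124  0.4462  0.0023] turn [ 0.0003 -0.0002 -0.001 ] rows>= 5.0
```

apply_moves([
  [1,-0.812,0.446,0,0,0,0],
  [1,-0.812,0.446,0,0,0,0],
  [1,-0.812,0.446,0,0,0,0],
  [1,-0.812,0.446,0,0,0,0],
  [1,-0.812,0.446,0,0,0,0],
  [1,-0.812,0.446,0,0,0,0],
  [1,-0.812,0.446,0,0,0,0],
])

```text
time: 3.2
ee_pos: [0.5334, 0.1581, 0.3097]
eef_rot: [-2.22, -2.221, 0.0]
ft_force: [0.3, 0.3, -0.5]
finger_gap: 0.087
```

Run:
```python
from h import *
s=obs();im=snap('wrist','w1.png')
print(s['ee_pos'],s['eef_rot'])
for n in ['stand','cover','knob']:
    for d in viewer.cut_out('wrist',n)[:2]:
        print(n,d['score'],np.round(d['rect'],1))
# fit yellow knob top? 
hsv=cv2.cvtColor(im,cv2.COLOR_RGB2HSV)
m=((hsv[...,0]>13)&(hsv[...,0]<30)&(hsv[...,1]>130)).astype(np.uint8); m[330:]=0
n,l,st,ce=cv2.connectedComponentsWithStats(m)
for i in range(1,n):
    if st[i,4]>100: print(st[i],ce[i])
```

```text
[0.53344019 0.15806938 0.30969254] [-2.22011456e+00 -2.22120117e+00  2.57862936e-04]
stand 0.76 [260.7 133.2 378.1 203. ]
knob 0.93 [259.6 144.  377.5 266.4]
[305 201  30  35 819] [319.23931624 218.26129426]
[516 317  30  13 273] [530.06593407 324.20512821]
[ 95 318  29  12 261] [109.41762452 324.37931034]
```

View pics/w1.png

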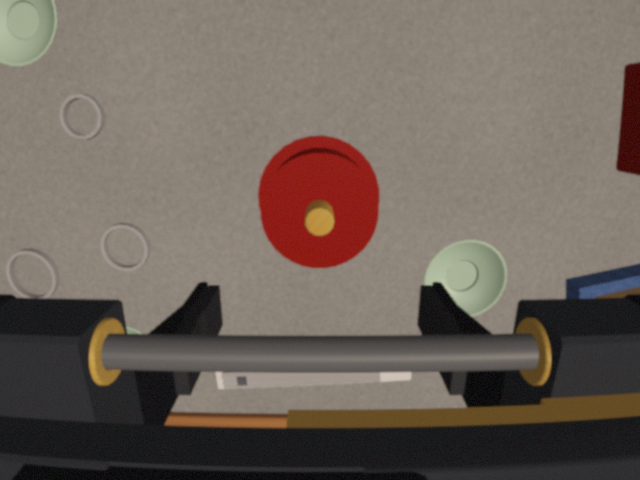

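Run:
```python
from h import *
im=cv2.imread('pics/w1.png'); s=obs()
P=onplane('wrist',[[320,221]],.119); print(P)
# fit: project foot, cover top outlines
hsv=cv2.cvtColor(im,cv2.COLOR_BGR2HSV)
m=(((hsv[...,0]<10)|(hsv[...,0]>170))&(hsv[...,1]>120)); m[:, :200]=0;m[:,400:]=0;m[300:]=0
m|=(hsv[...,0]>13)&(hsv[...,0]<30)&(hsv[...,1]>130)&(np.arange(480)[:,None]<300)&(abs(np.arange(640)-320)<60)
th=np.linspace(0,2*np.pi,80)
def sil(x,y):
    o=np.zeros((480,640),np.uint8)
    for r,zs in [(.068,(0,.01)),(.056,(.01,.082))]:
        pts=np.concatenate([proj('wrist',np.c_[x+r*np.cos(th),y+r*np.sin(th),np.full(80,z)],s) for z in zs])
        cv2.fillConvexPoly(o,cv2.convexHull((pts*16).astype(np.int32)),1,shift=4)
    return o>0
from scipy.optimize import minimize
f=lambda p: np.count_nonzero(sil(*p)^m)
b=min(((f((x,y)),x,y) for x in np.arange(P[0,0]-.012,P[0,0]+.012,.001) for y in np.arange(P[0,1]-.01,P[0,1]+.01,.001)))
print(b,m.sum())
```

```text
[[0.53988735 0.15948106 0.119     ]]
(np.int64(352), np.float64(0.5408873468026316), np.float64(0.1584810617083325)) 12658
```

apply_moves([
  [1,0.004,0.022,0.2,0,0,0],
  [1,0.004,0.022,0.4,0,0,0],
  [1,0.004,0.022,0.6,0,0,0],
  [1,0.004,0.022,0.69,0,0,0],
  [1,0.004,0.022,0.695,0,0,0],
  [-0.3,0.004,0.022,0.695,0,0,0],
  [-1,0.004,0.022,0.695,0,0,0],
  [-1,0.004,0.022,0.695,0,0,0],
  [-1,0.004,0.022,0.695,0,0,0],
  [-1,0.004,0.022,0.695,0,0,0],
], squeeze=20)

```text
time: 4.65
ee_pos: [0.5408, 0.1578, 0.1018]
eef_rot: [2.222, 2.22, 0.0]
ft_force: [-0.5, 0.6, 1.0]
finger_gap: 0.045
```

apply_moves([
  [-1,0,0,0,0,0,0],
  [-1,0,0,0,0,0,0],
  [-1,0,0,0,0,0,0],
  [-1,0,0,0,0,0,0],
], squeeze=20)

```text
time: 5.15
ee_pos: [0.5407, 0.1577, 0.1015]
eef_rot: [2.222, 2.221, -0.0]
ft_force: [-0.9, -0.5, -0.3]
finger_gap: 0.0254
```

Run:
```python
from h import *
go([0.54,0.158,0.25]); go([0.42,0.32,0.25]); go([0.42,0.32,0.092])
```

```text
t 5.15 at [0.5407 0.1577 0.1015] yaw 1.57 q [ 0.14  0.21  1.81 -0.    1.13 -1.43] gap 0.0254 f [-0.9 -0.5 -0.3]
shift [ 0.0008 -0.0025 -0.4951] turn [-0.  0. -0.] rows>= 3.0
t 5.15 at [0.5407 0.1577 0.1015] yaw 1.57 q [ 0.14  0.21  1.81 -0.    1.13 -1.43] gap 0.0254 f [-0.9 -0.5 -0.3]
shift [ 0.5405 -0.4029 -0.4951] turn [-0.  0. -0.] rows>= 5.0
t 5.15 at [0.5407 0.1577 0.1015] yaw 1.57 q [ 0.14  0.21  1.81 -0.    1.13 -1.43] gap 0.0254 f [-0.9 -0.5 -0.3]
shift [ 0.5406 -0.4028  0.0316] turn [-0.  0. -0.] rows>= 4.0
```

apply_moves([
  [-1,0,0,-0.12,0,0,0],
  [-1,0,0,-0.3,0,0,0],
  [-1,0,0,-0.4,0,0,0],
  [-1,0,0,-0.4,0,0,0],
  [-1,0.2,-0.15,-0.4,0,0,0],
  [-1,0.35,-0.26,-0.4,0,0,0],
  [-1,0.45,-0.34,-0.4,0,0,0],
  [-1,0.54,-0.4,-0.4,0,0,0],
  [-1,0.54,-0.4,-0.4,0,0,0],
])

```text
time: 6.28
ee_pos: [0.4182, 0.3209, 0.2186]
eef_rot: [-2.217, -2.223, 0.006]
ft_force: [1.2, -0.3, -2.5]
finger_gap: 0.0259
```

apply_moves([
  [-1,0,0,0.15,0,0,0],
  [-1,0,0,0.3,0,0,0],
  [-1,0,0,0.38,0,0,0],
  [-1,0,0,0.41,0,0,0],
  [-1,0,0,0.42,0,0,0],
  [-1,0,0,0.424,0,0,0],
])

```text
time: 7.02
ee_pos: [0.4217, 0.3201, 0.0952]
eef_rot: [2.222, 2.22, 0.002]
ft_force: [0.3, 0.3, -3.2]
finger_gap: 0.0258
```

apply_moves([
  [-1,0,0,0.006,0,0,0],
  [-1,0,0,0.01,0,0,0],
  [-1,0,0,0.01,0,0,0],
])

```text
time: 7.4
ee_pos: [0.4214, 0.3201, 0.092]
eef_rot: [2.222, 2.22, 0.002]
ft_force: [0.9, -0.3, -0.8]
finger_gap: 0.0255
```

Nearly contact (weight taken up partly). A touch lower, then open and rise.

apply_moves([
  [-1,0,0,0.003,0,0,0],
  [-1,0,0,0.003,0,0,0],
  [0,0,0,0.003,0,0,0],
  [1,0,0,0.003,0,0,0],
  [1,0,0,0.003,0,0,0],
  [1,0,0,0.003,0,0,0],
  [1,0,0,-0.15,0,0,0],
  [1,0,0,-0.35,0,0,0],
  [1,0,0,-0.55,0,0,0],
  [1,0,0,-0.65,0,0,0],
])

```text
time: 8.65
ee_pos: [0.422, 0.3206, 0.2907]
eef_rot: [2.221, 2.22, 0.009]
ft_force: [-0.4, 0.8, 0.4]
finger_gap: 0.0861
```

Run:
```python
from h import *
snap('top','t2.png');snap('scene','s2.png')
go([0.53,0.16,0.29]); go([0.54,-0.08,0.29])
```

```text
t 8.75 at [0.4227 0.3211 0.2912] yaw 1.57 q [ 0.5  -0.04  1.71  0.    1.47 -1.07] gap 0.0868 f [ 0.3 -0.8  1. ]
shift [-0.5367  0.3578  0.0046] turn [ 0.0023 -0.0013 -0.    ] rows>= 4.0
t 8.75 at [0.4227 0.3211 0.2912] yaw 1.57 q [ 0.5  -0.04  1.71  0.    1.47 -1.07] gap 0.0868 f [ 0.3 -0.8  1. ]
shift [-1.3366  0.3916  0.0015] turn [ 0.0023 -0.0013 -0.    ] rows>= 7.0
```

View pics/s2.png

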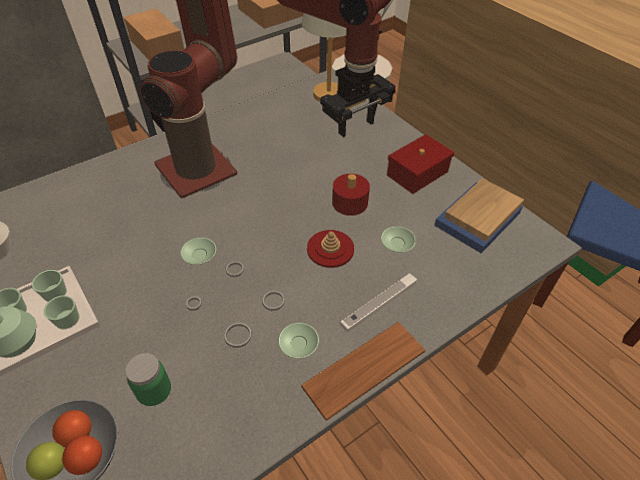

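View pics/t2.png

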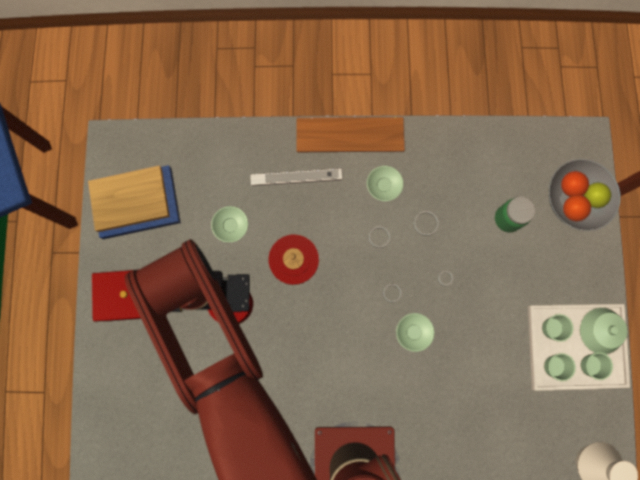

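apply_moves([
  [1,-0.537,0.358,0,0,0,0],
  [1,-0.537,0.358,0,0,0,0],
  [1,-0.537,0.358,0,0,0,0],
  [1,-0.537,0.358,0,0,0,0],
  [1,-0.537,0.358,0,0,0,0],
  [1,-0.537,0.358,0,0,0,0],
])

```text
time: 9.5
ee_pos: [0.5272, 0.16, 0.2857]
eef_rot: [-2.22, -2.222, 0.001]
ft_force: [-0.3, 0.7, -0.3]
finger_gap: 0.0872
```

Run:
```python
from h import *
s=obs();im=snap('wrist','w2.png'); print(repr(s['ee_pos']),repr(s['eef_rot']))
c=im[100:300,190:450,::-1]; cv2.imwrite('pics/c2.png',cv2.resize(c,None,fx=3,fy=3,interpolation=3))
for n in ['stand','post_tip','ring1']:
    for d in viewer.search_frame('wrist',n)[:5]: print(n,d['score'],np.round(d['rect'],1))
go([.58,-.09,.25]);go([.54,-.17,.29])
```

```text
array([0.52724317, 0.15995357, 0.28565041]) array([-2.21977120e+00, -2.22155064e+00,  1.11085557e-03])
stand 0.73 [ 44.8 100.3  93.7 143.5]
stand 0.57 [253.  139.2 384.5 268.7]
post_tip 0.73 [252.8 140.2 381.7 269.2]
ring1 0.94 [  2.1 255.5  46.8 302.7]
ring1 0.57 [ 91.9 233.1 142.7 281.9]
t 9.7 at [0.5277 0.1599 0.2864] yaw 1.572 q [ 0.15  0.01  1.66  0.    1.47 -1.42] gap 0.087 f [-0.3  0.7 -0.4]
shift [-0.8331  0.1735  0.1213] turn [ 0. -0. -0.] rows>= 5.0
t 9.7 at [0.5277 0.1599 0.2864] yaw 1.572 q [ 0.15  0.01  1.66  0.    1.47 -1.42] gap 0.087 f [-0.3  0.7 -0.4]
shift [-1.0996  0.0398 -0.0121] turn [ 0. -0. -0.] rows>= 6.0
```

View pics/c2.png

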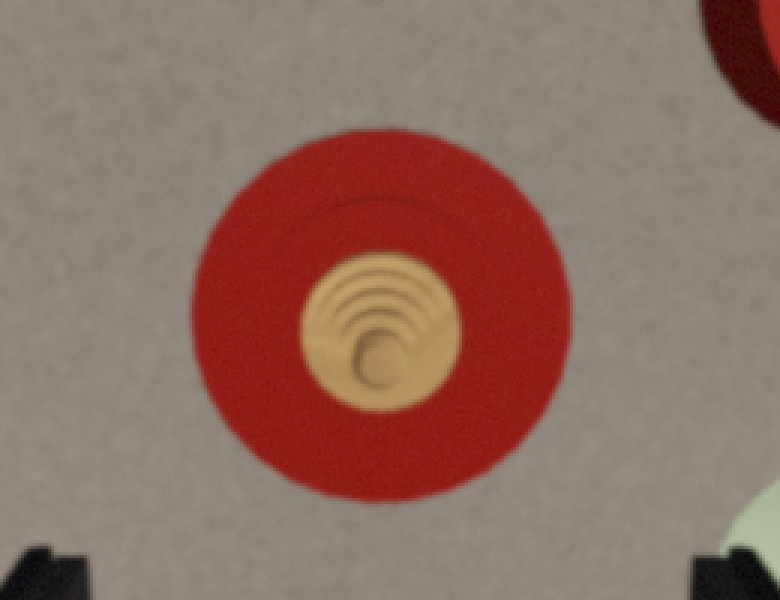

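Run:
```python
from h import *
s={'ee_pos':np.array([0.5275, 0.1599, 0.2860]),'eef_rot':np.array([-2.21977120e+00, -2.22155064e+00,  1.11085557e-03])}
im=cv2.imread('pics/w2.png'); hsv=cv2.cvtColor(im,cv2.COLOR_BGR2HSV)
red=(((hsv[...,0]<10)|(hsv[...,0]>170))&(hsv[...,1]>120)); tan=(hsv[...,0]>10)&(hsv[...,0]<30)&(hsv[...,1]>75)
box=np.zeros_like(red); box[130:280,245:390]=1
n,l,st,ce=cv2.connectedComponentsWithStats(((red|tan)&box).astype(np.uint8)); i=l[220,290]; foot=l==i
n,l,st,ce=cv2.connectedComponentsWithStats((tan&box).astype(np.uint8)); print(st[1:4]); post=l==l[205,318]
th=np.linspace(0,2*np.pi,80)
def sil(x,y,segs):
    o=np.zeros((480,640),np.uint8)
    for r,zs in segs:
        pts=np.concatenate([proj('wrist',np.c_[x+r*np.cos(th),y+r*np.sin(th),np.full(80,z)],s) for z in zs])
        cv2.fillConvexPoly(o,cv2.convexHull((pts*16).astype(np.int32)),1,shift=4)
    return o>0
F=[(.068,(0,.01))]; Pp=[(d/2000,(.016+.01*k,.026+.01*k)) for k,d in enumerate([54,45,36,27,18])]
for m,sg in((foot,F),(post,Pp)):
    print(m.sum(),min(((np.count_nonzero(sil(x,y,sg)^m),x,y) for x in np.arange(.53,.55,.0005) for y in np.arange(.15,.17,.0005))))
```

```text
[[ 290  184   54   53 2210]]Traceback (most recent call last):
  File "<stdin>", line 17, in <module>
  File "<stdin>", line 17, in <genexpr>
  File "<stdin>", line 12, in sil
  File "h.py", line 26, in proj
    T,K,k=campose(cam,s); q=(np.array(P,float).reshape(-1,3)-T[:3,3])@T[:3,:3]
          ~~~~~~~^^^^^^^
  File "h.py", line 11, in campose
    cal=viewer.calibration(cam)
ValueError: time passes only in moves, steps and waits
```

```bash
python3 - <<'E'
t=open('h.py').read()
t=t.replace("    cal=viewer.calibration(cam)\n","    cal=CAL.get(cam) or CAL.setdefault(cam,viewer.calibration(cam))\n",1).replace("def obs","CAL={}\ndef obs",1)
t+='''
TH=np.linspace(0,2*np.pi,80)
def circ(x,y,z,r): return np.c_[x+r*np.cos(TH),y+r*np.sin(TH),np.full(80,z)]
def sil(x,y,segs,s):
    o=np.zeros((480,640),np.uint8)
    for r,zs in segs:
        pts=np.concatenate([proj('wrist',circ(x,y,z,r),s) for z in zs])
        cv2.fillConvexPoly(o,cv2.convexHull((pts*16).astype(np.int32)),1,shift=4)
    return o>0
FOOT=[(.068,(0,.01))]; POST=[(d/2000,(.016+.01*k,.026+.01*k)) for k,d in enumerate([54,45,36,27,18])]
def fitsil(m,sg,s,x0,y0,rg=.008):
    for st in (.002,.0005):
        b=min(((np.count_nonzero(sil(x,y,sg,s)^m),x,y) for x in np.arange(x0-rg,x0+rg+1e-6,st) for y in np.arange(y0-rg,y0+rg+1e-6,st))); x0,y0=b[1:];rg=.002
    return b
def fitring(im,s,x0,y0,ro,ri,rg=.02):
    """template: ring annulus brightness differs; maximise edge (gradient) at outer top z=.010 & outer bottom, inner top"""
    g=cv2.GaussianBlur(cv2.cvtColor(im,cv2.COLOR_RGB2GRAY).astype(np.float32),(0,0),1.0)
    return g
'''
open('h.py','w').write(t)
E
python3 - <<'E'
from h import *
s={'ee_pos':np.array([0.5275, 0.1599, 0.2860]),'eef_rot':np.array([-2.21977120e+00, -2.22155064e+00,  1.11085557e-03])}
im=cv2.imread('pics/w2.png'); hsv=cv2.cvtColor(im,cv2.COLOR_BGR2HSV)
red=(((hsv[...,0]<10)|(hsv[...,0]>170))&(hsv[...,1]>120)); tan=(hsv[...,0]>10)&(hsv[...,0]<30)&(hsv[...,1]>75)
box=np.zeros_like(red); box[130:280,245:390]=1
n,l,st,ce=cv2.connectedComponentsWithStats(((red|tan)&box).astype(np.uint8)); i=l[220,290]; foot=l==i
n,l,st,ce=cv2.connectedComponentsWithStats((tan&box).astype(np.uint8)); post=l==l[205,318]
for m,sg in((foot,FOOT),(post,POST)): print(m.sum(),fitsil(m,sg,s,.54,.159))
E
```

```text
12291 (np.int64(433), np.float64(0.5414999999999996), np.float64(0.158))
2210 (np.int64(55), np.float64(0.5404999999999998), np.float64(0.158))
```

View pics/w2.png

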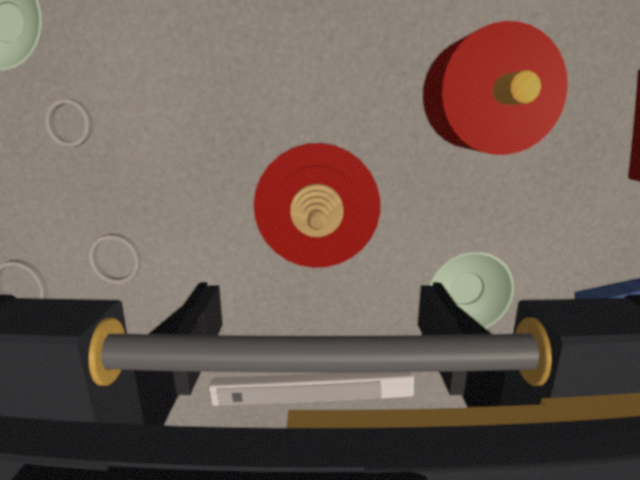

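apply_moves([
  [1,-1,0.15,0,0,0,0],
  [1,-1,0.15,0,0,0,0],
  [1,-1,0.15,0,0,0,0],
  [1,-1,0.15,0,0,0,0],
  [1,-1,0.15,0,0,0,0],
  [1,-1,0.15,0,0,0,0],
  [1,-1,0.15,0,0,0,0],
])

```text
time: 10.58
ee_pos: [0.5729, -0.1405, 0.2862]
eef_rot: [-2.222, -2.22, -0.001]
ft_force: [0.1, 0.3, -0.6]
finger_gap: 0.0871
```

Run:
```python
from h import *
s=obs();im=snap('wrist','w3.png'); print(repr(s['ee_pos']),repr(s['eef_rot']))
for d in viewer.search_frame('wrist','ring1')[:7]:
    r=np.array(d['rect']);m=[(r[0]+r[2])/2,(r[1]+r[3])/2];P=onplane('wrist',[m,[r[0],m[1]],[r[2],m[1]],[m[0],r[1]],[m[0],r[3]]],.006,s)
    print(d['score'],r.round(1),P[0].round(4),'w',np.linalg.norm(P[1]-P[2]).round(4),'h',np.linalg.norm(P[3]-P[4]).round(4))
```

```text
array([ 0.57287364, -0.14053554,  0.28621486]) array([-2.22159124e+00, -2.22025182e+00, -5.13311314e-04])
0.94 [329.2  47.1 383.3  93.8] [ 0.4474 -0.1026  0.006 ] w 0.0538 h 0.0444
0.72 [233.1 215.8 293.7 285.4] [ 0.6353 -0.2017  0.006 ] w 0.0676 h 0.0816
0.65 [195.1  88.  235.5 130.8] [ 0.4841 -0.2452  0.006 ] w 0.0416 h 0.0423
0.64 [353.  190.5 408.6 243.8] [ 0.5974 -0.0728  0.006 ] w 0.0606 h 0.0595
```

View pics/w3.png

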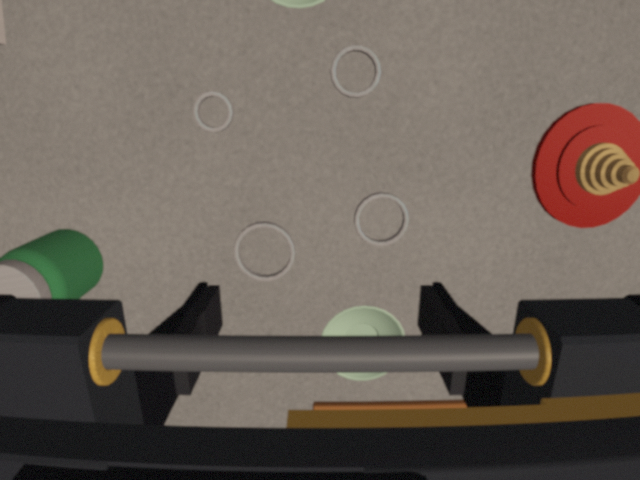

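```bash
cat >> h.py <<'E'
SZ={1:(.034,.029),2:(.0295,.0245),3:(.025,.020),4:(.0205,.0155),5:(.016,.011)}
def fitring(im,s,x0,y0,sizes=(1,2,3,4,5),rg=.012,z=.010):
    g=cv2.cvtColor(im,cv2.COLOR_RGB2GRAY).astype(np.float32); g=cv2.GaussianBlur(g,(0,0),0.8)-cv2.GaussianBlur(g,(0,0),12)
    def sc(x,y,k):
        ro,ri=SZ[k]
        def mean(r):
            p=proj('wrist',circ(x,y,z,r),s).astype(np.float32)
            return cv2.remap(g,p[:,0].copy(),p[:,1].copy(),1).mean()
        return mean((ro+ri)/2)-.5*mean(ro+.004)-.5*mean(ri-.004)
    out=[]
    for k in sizes:
        X,Y,r=x0,y0,rg
        for st in (.002,.0005):
            b=max((sc(x,y,k),x,y) for x in np.arange(X-r,X+r+1e-6,st) for y in np.arange(Y-r,Y+r+1e-6,st)); X,Y=b[1:]; r=.002
        out.append((round(float(b[0]),2),k,round(X,4),round(Y,4)))
    return sorted(out)[::-1]
E
python3 - <<'E'
from h import *
s={'ee_pos':np.array([ 0.57287364, -0.14053554,  0.28621486]),'eef_rot':np.array([-2.22159124e+00, -2.22025182e+00, -5.13311314e-04])}
im=cv2.imread('pics/w3.png')[:,:,::-1].copy()
for px in [(265,251),(382,219),(356,71),(213,112)]:
    p=onplane('wrist',[px],.01,s)[0]; print(px,p.round(4),fitring(im,s,p[0],p[1])[:3])
E
```

```text
(265, 251) [ 0.6345 -0.1994  0.01  ] [(17.99, 1, np.float64(0.637), np.float64(-0.2004)), (6.06, 2, np.float64(0.6425), np.float64(-0.1979)), (5.39, 3, np.float64(0.647), np.float64(-0.1964))]
(382, 219) [ 0.5984 -0.0721  0.01  ] [(19.16, 2, np.float64(0.6004), np.float64(-0.0711)), (6.93, 1, np.float64(0.5964), np.float64(-0.0766)), (6.1, 5, np.float64(0.6014), np.float64(-0.0701))]
(356, 71) [ 0.4483 -0.1032  0.01  ] [(18.16, 3, np.float64(0.4478), np.float64(-0.1027)), (6.25, 4, np.float64(0.4508), np.float64(-0.1082)), (5.38, 5, np.float64(0.4538), np.float64(-0.1107))]
(213, 112) [ 0.4867 -0.2467  0.01  ] [(17.66, 4, np.float64(0.4857), np.float64(-0.2472)), (5.94, 5, np.float64(0.4802), np.float64(-0.2492)), (4.3, 3, np.float64(0.4872), np.float64(-0.2417))]
```

apply_moves([
  [1,-0.2,0.213,0.1,0,0,0],
  [1,-0.2,0.213,0.3,0,0,0],
  [1,-0.2,0.213,0.5,0,0,0],
  [1,-0.2,0.213,0.6,0,0,0],
  [1,-0.2,0.213,0.6,0,0,0],
])

```text
time: 11.3
ee_pos: [0.6341, -0.1984, 0.1019]
eef_rot: [-2.214, -2.217, 0.005]
ft_force: [0.0, 0.1, 1.4]
finger_gap: 0.0869
```

```bash
cat > look.py <<'E'
from h import *
import sys
fn,x,y=sys.argv[1],float(sys.argv[2]),float(sys.argv[3]); ks=[int(c) for c in sys.argv[4]] if len(sys.argv)>4 else (1,2,3,4,5)
s=obs();im=snap('wrist',fn); f=fitring(im,s,x,y,ks); print(f[:2]); b=f[0]
go([b[2],b[3],.017],1.5708)
E
python3 look.py w4.png .637 -.2004 1
```

```text
[(22.87, 1, np.float64(0.6375), np.float64(-0.1999))]
t 11.35 at [ 0.6362 -0.1995  0.1054] yaw 1.572 q [-0.42  0.43  1.51  0.    1.2  -1.99] gap 0.0868 f [ 1.1  0.3 -0. ]
shift [-0.0018  0.0052  0.2948] turn [-0.0009 -0.0004  0.0004] rows>= 2.0
```

View pics/w4.png

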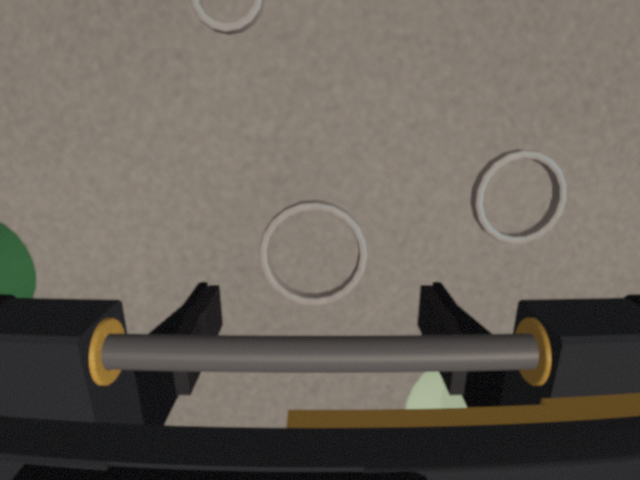

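apply_moves([
  [1,0,0.004,0.1,0,0,0],
  [1,0,0.004,0.22,0,0,0],
  [1,0,0.004,0.285,0,0,0],
  [1,0,0.004,0.293,0,0,0],
  [1,0,0.004,0.293,0,0,0],
  [0.5,0,0.004,0.293,0,0,0],
  [-1,0,0.004,0.293,0,0,0],
  [-1,0,0.004,0.293,0,0,0],
  [-1,0,0.004,0.293,0,0,0],
  [-1,0,0.004,0.293,0,0,0],
], squeeze=12)

```text
time: 12.6
ee_pos: [0.6384, -0.2016, 0.0191]
eef_rot: [2.221, 2.22, 0.0]
ft_force: [-1.5, -0.2, 5.2]
finger_gap: 0.0673
```

```bash
python3 look.py w5.png .637 -.2004 1
```

```text
[(21.73, 1, np.float64(0.636), np.float64(-0.1994))]
t 12.65 at [ 0.6384 -0.2016  0.0191] yaw 1.57 q [-0.42  0.55  1.54 -0.    1.06 -1.99] gap 0.0672 f [-1.7  0.6  5.6]
shift [ 0.0072 -0.0081  0.007 ] turn [ 0.0003  0.0001 -0.0002] rows>= 1.0
```

View pics/w5.png

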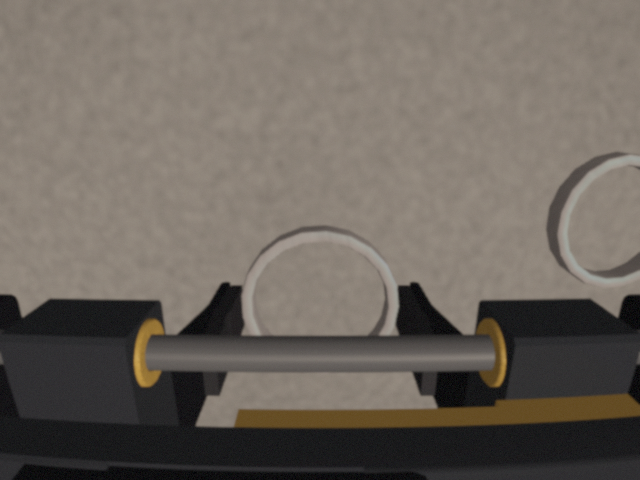

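apply_moves([
  [-1,0,0,-0.1,0,0,0],
  [-1,0,0,-0.3,0,0,0],
  [-1,0.1,-0.03,-0.38,0,0,0],
  [-1,0.28,-0.08,-0.38,0,0,0],
  [-1,0.46,-0.13,-0.38,0,0,0],
  [-1,0.64,-0.18,-0.38,0,0,0],
  [-1,0.8,-0.23,-0.38,0,0,0],
  [-1,0.9,-0.27,-0.38,0,0,0],
  [-1,0.9,-0.27,-0.38,0,0,0],
])

```text
time: 13.78
ee_pos: [0.5557, 0.0709, 0.1316]
eef_rot: [-2.217, -2.223, 0.001]
ft_force: [-0.1, -0.4, -1.0]
finger_gap: 0.0673
```

Run:
```python
from h import *
go([0.5405,0.157,.115],1.5708)
```

```text
t 13.78 at [0.5557 0.0709 0.1316] yaw 1.573 q [-0.01  0.17  1.79  0.    1.18 -1.59] gap 0.0673 f [-0.1 -0.4 -1. ]
shift [ 0.2871 -0.0499  0.0556] turn [-0.0006 -0.0002  0.0008] rows>= 2.0
```

apply_moves([
  [-1,0.15,-0.028,0,0,0,0],
  [-1,0.295,-0.056,0.03,0,0,0],
  [-1,0.295,-0.056,0.057,0,0,0],
  [-1,0.295,-0.056,0.057,0,0,0],
  [-1,0.295,-0.056,0.057,0,0,0],
])

```text
time: 14.4
ee_pos: [0.541, 0.1559, 0.1153]
eef_rot: [2.224, 2.219, -0.0]
ft_force: [0.4, -0.2, -0.2]
finger_gap: 0.0673
```

Run:
```python
from h import *
s=obs();im=snap('wrist','w6.png'); print(repr(s['ee_pos']),repr(s['eef_rot']))
print(fitring(im,s,.5405,.157,(1,),z=s['ee_pos'][2]-.0141+.005))
```

```text
array([0.54097476, 0.15585312, 0.11534353]) array([ 2.22380150e+00,  2.21865250e+00, -3.96442547e-04])
[(39.32, 1, np.float64(0.538), np.float64(0.1575))]
```

View pics/w6.png

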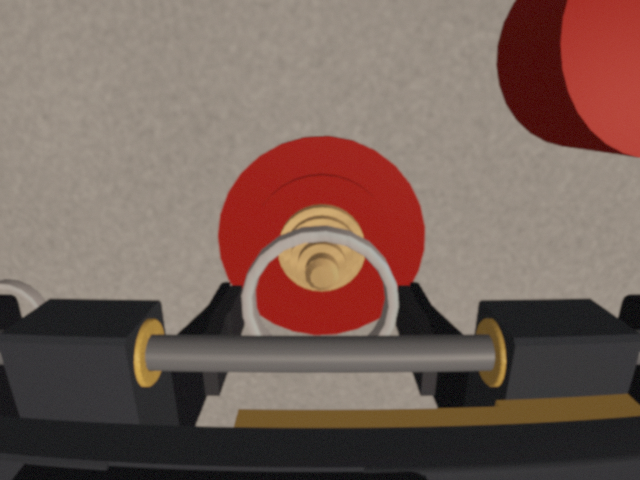

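```bash
cat >> h.py <<'E'
def fitpost(im,s,x0,y0,ring=None,segs=POST,rowmax=285,extra=()):
    hsv=cv2.cvtColor(im,cv2.COLOR_RGB2HSV)
    red=(((hsv[...,0]<10)|(hsv[...,0]>170))&(hsv[...,1]>120)); tan=(hsv[...,0]>10)&(hsv[...,0]<30)&(hsv[...,1]>75)
    ok=np.zeros_like(red); ok[100:rowmax,215:430]=1
    if ring:
        k,x,y,z=ring; ro,ri=SZ[k]; a=sil(x,y,[(ro+.003,(z-.005,z+.005))],s)
        b=np.zeros((480,640),np.uint8)+1
        for zz in (z-.005,z+.005): 
            c=np.zeros((480,640),np.uint8); cv2.fillConvexPoly(c,cv2.convexHull(proj('wrist',circ(x,y,zz,ri-.002),s).astype(np.int32)),1); b&=c
        ok&=~(a&~(b>0))
    def f(m,sg,rg=.008):
        X,Y=x0,y0
        for st in (.002,.0005):
            b=min(((np.count_nonzero((sil(x,y,sg,s)^m)&ok),x,y) for x in np.arange(X-rg,X+rg+1e-6,st) for y in np.arange(Y-rg,Y+rg+1e-6,st))); X,Y=b[1:];rg=.002
        return int(b[0]),round(X,4),round(Y,4)
    return f(red|tan,FOOT),f(tan,segs)
E
python3 - <<'E'
from h import *
s={'ee_pos':np.array([0.54097476, 0.15585312, 0.11534353]),'eef_rot':np.array([ 2.22380150e+00,  2.21865250e+00, -3.96442547e-04])}
im=cv2.imread('pics/w6.png')[:,:,::-1].copy()
print(fitpost(im,s,.54,.158,(1,.538,.1575,.101)))
for P in ([.538,.1575,.069],):print(proj('wrist',P,s))
E
```

```text
((278, np.float64(0.541), np.float64(0.158)), (68, np.float64(0.5405), np.float64(0.158)))
[[320.89186419 272.6308064 ]]
```

apply_moves([
  [-1,0.002,0.009,0.04,0,0,0],
  [-1,0.002,0.009,0.1,0,0,0],
  [-1,0.002,0.009,0.17,0,0,0],
  [-1,0.002,0.009,0.21,0,0,0],
  [-1,0.002,0.009,0.225,0,0,0],
  [-1,0.002,0.009,0.225,0,0,0],
])

```text
time: 15.2
ee_pos: [0.5431, 0.1578, 0.0476]
eef_rot: [-2.222, -2.22, 0.0]
ft_force: [0.2, -0.0, -0.9]
finger_gap: 0.0671
```

Run:
```python
from h import *
s=obs();im=snap('wrist','w7.png'); print(repr(s['ee_pos']),repr(s['eef_rot']))
r=fitring(im,s,.5405,.157,(1,),z=s['ee_pos'][2]-.0141+.005);print(r)
print(fitpost(im,s,.54,.158,(1,r[0][2],r[0][3],s['ee_pos'][2]-.0141)))
cv2.imwrite('pics/c7.png',cv2.resize(im[150:400,180:460,::-1],None,fx=2.4,fy=2.4,interpolation=3))
```

```text
array([0.54310316, 0.15779784, 0.04758973]) array([-2.22207503e+00, -2.22044456e+00,  4.97126852e-04])
[(52.14, 1, np.float64(0.54), np.float64(0.1595))]
((139, np.float64(0.5405), np.float64(0.158)), (3, np.float64(0.5395), np.float64(0.1575)))
```

View pics/c7.png

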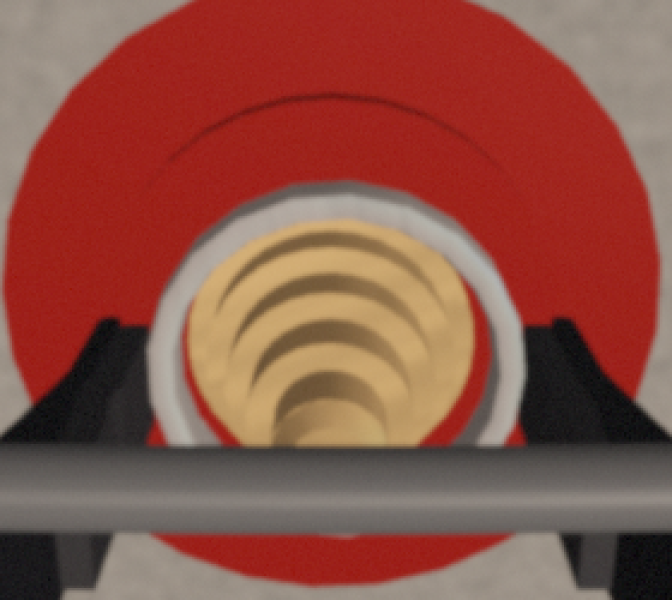

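apply_moves([
  [-1,-0.005,0,0,0,0,0],
  [-1,-0.005,0,0.015,0,0,0],
  [-1,-0.005,0,0.03,0,0,0],
  [-1,-0.005,0,0.039,0,0,0],
  [-1,-0.005,0,0.039,0,0,0],
])

```text
time: 15.88
ee_pos: [0.5428, 0.1563, 0.0357]
eef_rot: [-2.222, -2.22, 0.001]
ft_force: [-0.8, -0.3, -1.4]
finger_gap: 0.0674
```

apply_moves([
  [-1,0,0,0.002,0,0,0],
  [1,0,0,0.002,0,0,0],
  [1,0,0,0.002,0,0,0],
  [1,0,0,0.002,0,0,0],
  [1,0,0,-0.1,0,0,0],
  [1,0,0,-0.3,0,0,0],
  [1,0,0,-0.45,0,0,0],
  [1,0,0,-0.45,0,0,0],
  [1,0,0,-0.45,0,0,0],
])

```text
time: 17.0
ee_pos: [0.5428, 0.1563, 0.1706]
eef_rot: [-2.222, -2.22, 0.001]
ft_force: [-0.5, 0.1, -1.1]
finger_gap: 0.0871
```

Run:
```python
from h import *
s=obs();im=snap('wrist','w8.png'); print(repr(s['ee_pos']),repr(s['eef_rot']))
r=fitring(im,s,.5405,.157,(1,),z=.026);print(r)
print(fitpost(im,s,.54,.158))
cv2.imwrite('pics/c8.png',cv2.resize(im[150:350,180:460,::-1],None,fx=2.4,fy=2.4,interpolation=3))
go([.6004,-.0711,.12])
```

```text
array([0.54275073, 0.15626354, 0.1706155 ]) array([-2.22200870e+00, -2.22035849e+00,  6.96168856e-04])
[(48.0, 1, np.float64(0.541), np.float64(0.158))]
((2539, np.float64(0.5405), np.float64(0.158)), (77, np.float64(0.5405), np.float64(0.158)))
t 17.05 at [0.5421 0.1562 0.1696] yaw 1.57 q [ 0.14  0.14  1.75 -0.    1.26 -1.43] gap 0.087 f [-0.8 -0.  -0.2]
shift [-0.7573  0.1952  0.1652] turn [-0.0008  0.0001 -0.    ] rows>= 4.0
```

View pics/c8.png

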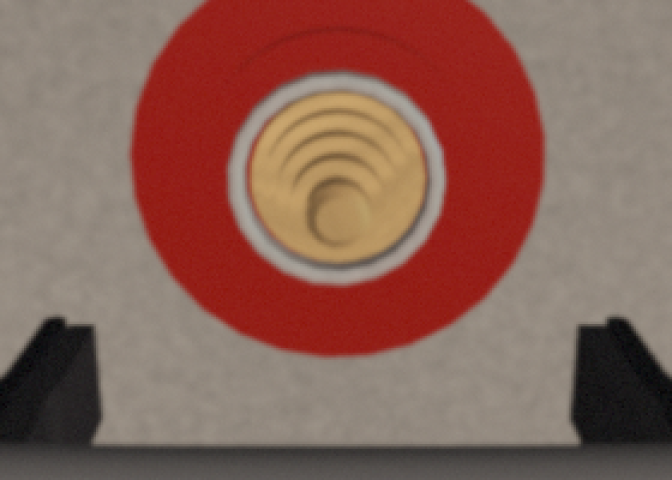

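apply_moves([
  [1,-0.2,0.05,0,0,0,0],
  [1,-0.4,0.1,0.06,0,0,0],
  [1,-0.6,0.15,0.14,0,0,0],
  [1,-0.764,0.198,0.215,0,0,0],
  [1,-0.764,0.198,0.215,0,0,0],
  [1,-0.764,0.198,0.215,0,0,0],
  [1,-0.764,0.198,0.215,0,0,0],
])

```text
time: 17.92
ee_pos: [0.6022, -0.0715, 0.1066]
eef_rot: [-2.22, -2.222, -0.0]
ft_force: [-0.5, 0.6, -0.1]
finger_gap: 0.0872
```

```bash
python3 look.py w9.png .6004 -.0711 2
```

```text
[(20.9, 2, np.float64(0.6004), np.float64(-0.0721))]
t 17.98 at [ 0.6024 -0.0715  0.107 ] yaw 1.572 q [-0.25  0.3   1.69  0.    1.16 -1.82] gap 0.0871 f [0.  0.7 0.5]
shift [-0.0021 -0.0069  0.3   ] turn [ 0.0001 -0.      0.0004] rows>= 2.0
```

View pics/w9.png

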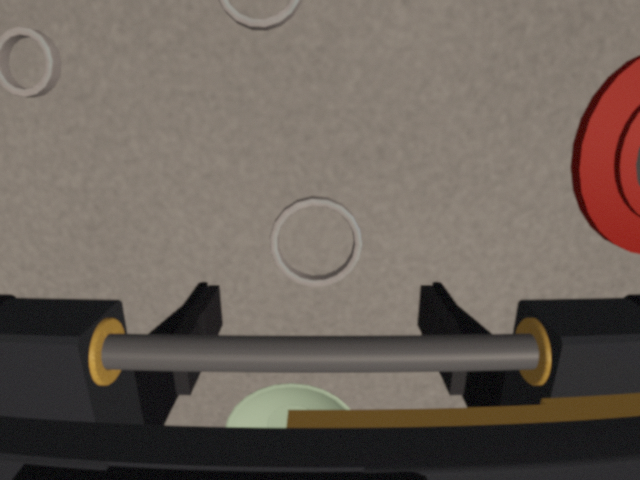

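apply_moves([
  [1,-0.006,0,0.1,0,0,0],
  [1,-0.006,0,0.22,0,0,0],
  [1,-0.006,0,0.282,0,0,0],
  [1,-0.006,0,0.292,0,0,0],
  [1,-0.006,0,0.292,0,0,0],
])

```text
time: 18.6
ee_pos: [0.6033, -0.0746, 0.0201]
eef_rot: [2.221, 2.22, 0.001]
ft_force: [0.5, -0.2, -0.2]
finger_gap: 0.087
```

apply_moves([
  [0.3,0,0,0,0,0,0],
  [-1,0,0,0,0,0,0],
  [-1,0,0,0,0,0,0],
  [-1,0,0,0,0,0,0],
  [-1,0,0,0,0,0,0],
  [-1,0,0,0,0,0,0],
])

```text
time: 19.35
ee_pos: [0.6026, -0.0748, 0.0194]
eef_rot: [2.222, 2.22, 0.0]
ft_force: [-1.0, 0.3, 3.5]
finger_gap: 0.0581
```

```bash
python3 look.py w10.png .6004 -.0711 2
```

```text
[(30.23, 2, np.float64(0.5994), np.float64(-0.0726))]
t 19.4 at [ 0.6026 -0.0748  0.0193] yaw 1.57 q [-0.25  0.42  1.72 -0.    1.   -1.82] gap 0.0583 f [-0.6 -0.2  4.1]
shift [ 0.0073 -0.0106  0.0077] turn [ 0.0001  0.     -0.0002] rows>= 1.0
```

apply_moves([
  [-1,0,0,-0.12,0,0,0],
  [-1,0.05,-0.01,-0.3,0,0,0],
  [-1,0.2,-0.05,-0.369,0,0,0],
  [-1,0.38,-0.1,-0.369,0,0,0],
  [-1,0.56,-0.145,-0.369,0,0,0],
  [-1,0.7,-0.18,-0.369,0,0,0],
  [-1,0.77,-0.199,-0.369,0,0,0],
  [-1,0.77,-0.199,-0.34,0,0,0],
  [-1,0.77,-0.199,-0.34,0,0,0],
  [-1,0.77,-0.199,-0.34,0,0,0],
])

```text
time: 20.65
ee_pos: [0.543, 0.1553, 0.1206]
eef_rot: [-2.224, -2.219, 0.001]
ft_force: [-1.1, 0.1, -1.2]
finger_gap: 0.0584
```

```bash
cat > chk.py <<'E'
from h import *
import sys
k=int(sys.argv[1]); fn=sys.argv[2]
s=obs();im=snap('wrist',fn+'.png'); z=s['ee_pos'][2]-.0143
r=fitring(im,s,.5405,.157,(k,),z=z+.005);print(r)
print(fitpost(im,s,.54,.158,(k,r[0][2],r[0][3],z),segs=POST[k-1:]+[(SZ[j][0],(.006+.01*j,.016+.01*j)) for j in ()]))
cv2.imwrite('pics/'+fn+'c.png',cv2.resize(im[150:400,180:460,::-1],None,fx=2.4,fy=2.4,interpolation=3))
go([.5428,.1563,.0143+.011+.01*k],1.5708)
E
python3 chk.py 2 w11
```

```text
[(44.18, 2, np.float64(0.5395), np.float64(0.157))]
((2200, np.float64(0.541), np.float64(0.158)), (865, np.float64(0.5355), np.float64(0.16)))
t 20.7 at [0.5432 0.1553 0.1209] yaw 1.569 q [ 0.14  0.19  1.79 -0.    1.16 -1.43] gap 0.0581 f [-0.5  0.  -0.7]
shift [ 0.0034 -0.0012  0.252 ] turn [-0.0001  0.0001 -0.0007] rows>= 2.0
```

View pics/w11c.png

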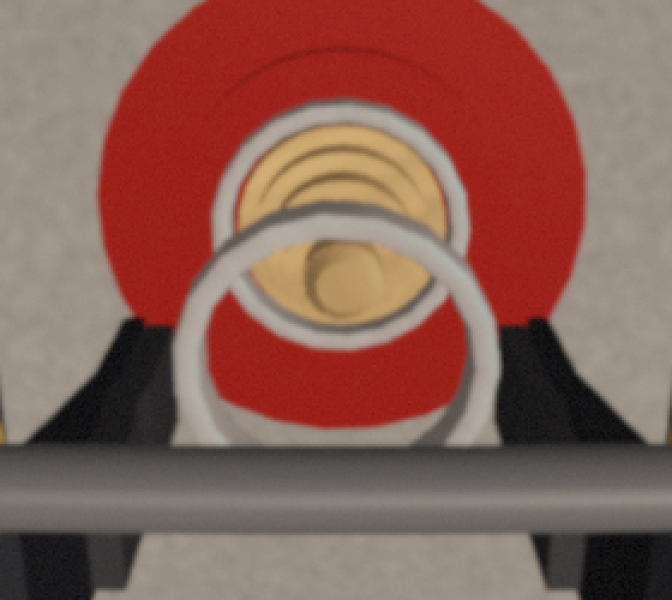

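apply_moves([
  [-1,0.004,0,0.05,0,0,0],
  [-1,0.004,0,0.12,0,0,0],
  [-1,0.004,0,0.18,0,0,0],
  [-1,0.004,0,0.21,0,0,0],
  [-1,0.004,0,0.21,0,0,0],
  [-1,0.004,0,0.21,0,0,0],
])

```text
time: 21.45
ee_pos: [0.5435, 0.1576, 0.0587]
eef_rot: [2.222, 2.22, 0.001]
ft_force: [-0.5, 0.2, -0.3]
finger_gap: 0.0584
```

```bash
python3 chk.py 2 w12
```

```text
[(36.36, 2, np.float64(0.54), np.float64(0.1595))]
((1501, np.float64(0.541), np.float64(0.158)), (0, np.float64(0.5345), np.float64(0.1595)))
t 21.5 at [0.5436 0.1576 0.0589] yaw 1.57 q [ 0.14  0.28  1.82 -0.    1.04 -1.43] gap 0.0585 f [-0.1  0.9 -0.6]
shift [-0.0045 -0.0028  0.0453] turn [ 0.0005 -0.0001 -0.0002] rows>= 1.0
```

View pics/w12c.png

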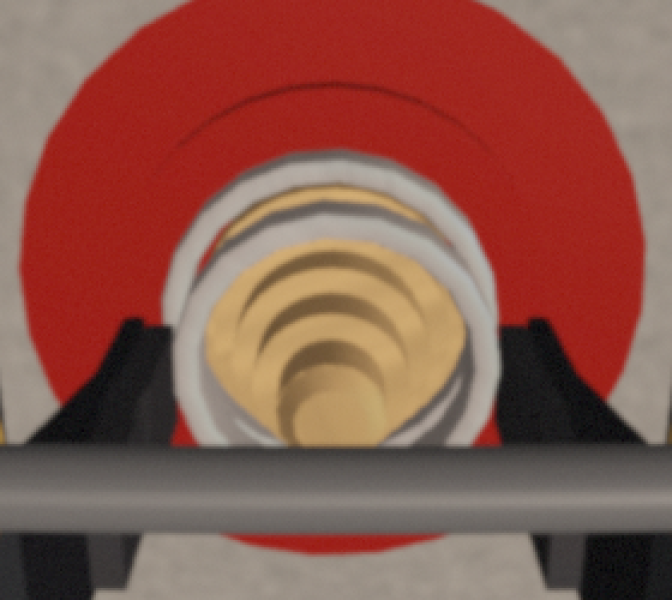

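apply_moves([
  [-1,-0.005,-0.002,0,0,0,0],
  [-1,-0.005,-0.002,0.01,0,0,0],
  [-1,-0.005,-0.002,0.025,0,0,0],
  [-1,-0.005,-0.002,0.038,0,0,0],
  [-1,-0.005,-0.002,0.044,0,0,0],
  [-1,-0.005,-0.002,0.044,0,0,0],
])

```text
time: 22.25
ee_pos: [0.542, 0.156, 0.0453]
eef_rot: [-2.222, -2.22, 0.001]
ft_force: [-3.2, -1.6, 6.4]
finger_gap: 0.0585
```

apply_moves([
  [1,0,0,-0.001,0,0,0],
  [1,0,0,-0.001,0,0,0],
  [1,0,0,-0.001,0,0,0],
  [1,0,0,-0.1,0,0,0],
  [1,0,0,-0.28,0,0,0],
  [1,0,0,-0.42,0,0,0],
  [1,0,0,-0.42,0,0,0],
  [1,0,0,-0.42,0,0,0],
])

```text
time: 23.25
ee_pos: [0.5419, 0.156, 0.1702]
eef_rot: [-2.222, -2.22, 0.001]
ft_force: [0.5, -0.3, 0.1]
finger_gap: 0.0871
```

```bash
cat > aft.py <<'E'
from h import *
import sys
k=int(sys.argv[1]); fn=sys.argv[2]
s=obs();im=snap('wrist',fn+'.png')
for j in range(1,k+1): print(fitring(im,s,.5405,.158,(j,),rg=.006,z=.016+.01*j))
cv2.imwrite('pics/'+fn+'c.png',cv2.resize(im[150:350,180:460,::-1],None,fx=2.4,fy=2.4,interpolation=3))
go([float(sys.argv[3]),float(sys.argv[4]),.107],1.5708)
E
python3 aft.py 2 w13 .4493 -.1047
```

```text
[(47.08, 1, np.float64(0.5405), np.float64(0.1575))]
[(36.9, 2, np.float64(0.538), np.float64(0.1575))]
t 23.3 at [0.5413 0.1559 0.1693] yaw 1.57 q [ 0.14  0.13  1.76 -0.    1.26 -1.43] gap 0.0871 f [-0.   0.6 -0.3]
shift [-0.8687 -0.3054  0.2087] turn [-0.0008  0.0001 -0.0002] rows>= 5.0
```

View pics/w13c.png

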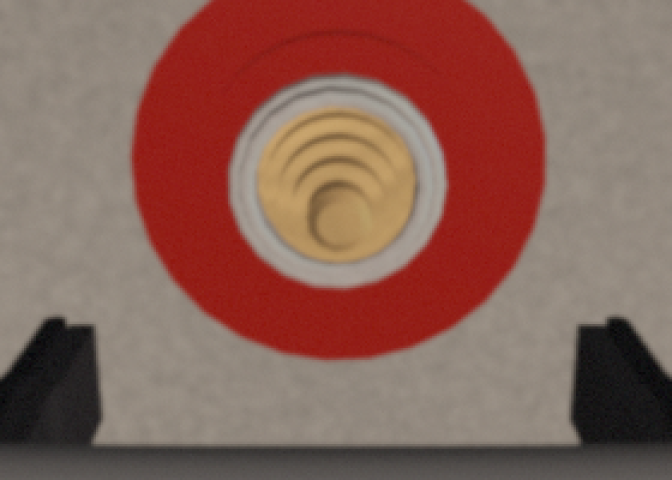

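```bash
cat > ov.py <<'E'
from h import *
import sys
fn=sys.argv[1]; ks=[int(c) for c in sys.argv[2]]
s=obs(); im=cv2.imread('pics/'+fn+'.png')
F=4; x0,y0=240,150
c=cv2.resize(im[y0:y0+140,x0:x0+160],None,fx=F,fy=F,interpolation=2)
for k in ks:
    for r,z in ((SZ[k][0],.016+.01*k),(SZ[k][1],.016+.01*k)):
        p=(proj('wrist',circ(.5405,.158,z,r),s)-[x0,y0])*F+F/2-.5
        cv2.polylines(c,[(p*8).astype(np.int32)],True,(0,255,0) if k%2 else (255,0,0),1,cv2.LINE_AA,3)
cv2.imwrite('pics/'+fn+'o.png',c)
E
python3 ov.py w13 12
```

```text
(no output)
```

View pics/w13o.png

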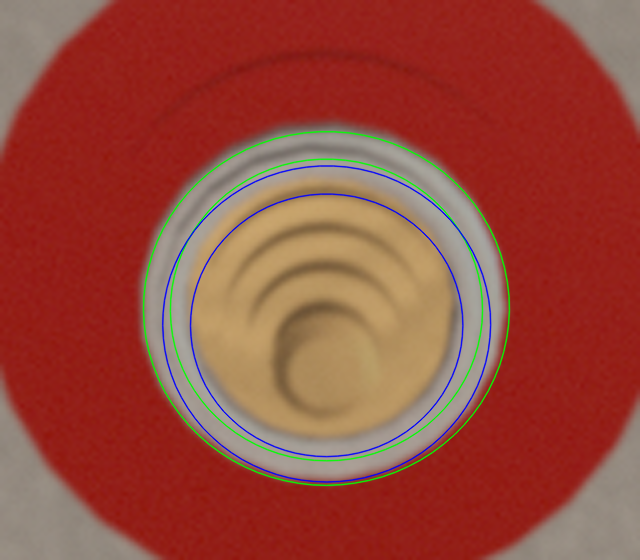

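Run:
```python
from h import *
s=obs(); im=cv2.imread('pics/w13.png')[:,:,::-1].copy()
for z in np.arange(.026,.050,.003): print(round(z,3),fitring(im,s,.539,.158,(2,),rg=.006,z=z))
```

```text
0.026 [(25.03, 2, np.float64(0.54), np.float64(0.162))]
0.029 [(26.81, 2, np.float64(0.542), np.float64(0.1595))]
0.032 [(31.54, 2, np.float64(0.538), np.float64(0.1575))]
0.035 [(36.81, 2, np.float64(0.537), np.float64(0.1575))]
0.038 [(40.81, 2, np.float64(0.5365), np.float64(0.1575))]
0.041 [(42.79, 2, np.float64(0.536), np.float64(0.1575))]
0.044 [(43.64, 2, np.float64(0.535), np.float64(0.1575))]
0.047 [(44.19, 2, np.float64(0.5345), np.float64(0.1585))]
0.05 [(45.44, 2, np.float64(0.5335), np.float64(0.159))]
```

apply_moves([
  [1,0,-0.2,-0.05,0,0,0],
  [1,0,-0.4,-0.05,-0.05,0,0],
  [1,0,-0.467,-0.03,-0.1,0,0],
  [1,0,-0.467,0,-0.16,0,0],
  [1,0,-0.467,0,-0.222,0,0],
  [1,0,-0.467,0,-0.222,0,0],
  [1,0,-0.467,0,-0.222,0,0],
])

```text
time: 24.18
ee_pos: [0.4029, 0.1575, 0.1702]
eef_rot: [1.821, 1.82, 0.653]
ft_force: [-1.1, 0.0, 0.5]
finger_gap: 0.087
```

Run:
```python
from h import *
s=obs(); im=snap('wrist','w14.png'); go([.5419,.156,.17],1.5708)
print(proj('wrist',[[.5405,.158,.03],[.5405,.158,.066]],s))
```

```text
t 24.23 at [0.4029 0.1572 0.1697] yaw 1.569 q [ 0.37 -0.74  2.57 -0.37  0.69 -0.99] gap 0.0869 f [-0.8 -0.1 -0.5]
shift [-0.0031  0.3578  0.2945] turn [ 0.2198  0.001  -0.0003] rows>= 4.0
[[319.80839662 230.52519048]
 [319.75215798 266.14821853]]
```

View pics/w14.png

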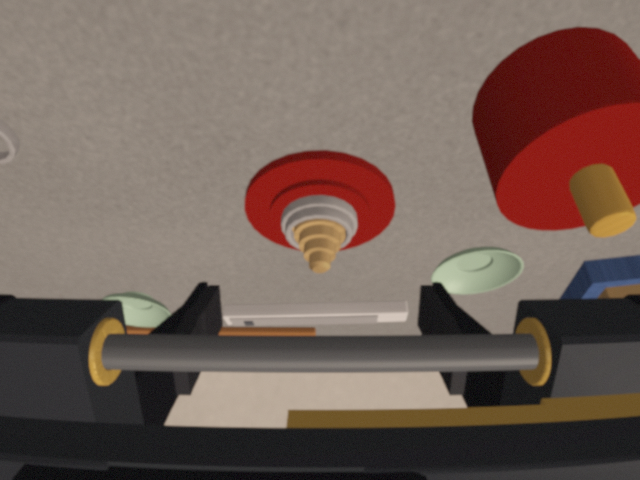

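Run:
```python
from h import *
s=obs(); im=cv2.imread('pics/w14.png')
F=6; x0,y0=260,180
c=cv2.resize(im[y0:y0+95,x0:x0+120],None,fx=F,fy=F,interpolation=2)
d=c.copy()
for k in (1,2):
    for r,z in ((SZ[k][0],.016+.01*k),(SZ[k][1],.016+.01*k)):
        p=(proj('wrist',circ(.5405,.158,z,r),s)-[x0,y0])*F+F/2-.5
        cv2.polylines(d,[(p*8).astype(np.int32)],True,(0,255,0) if k%2 else (255,0,0),1,cv2.LINE_AA,3)
cv2.imwrite('pics/w14o.png',np.hstack([c,d])[:, :1440][:,::1]); cv2.imwrite('pics/w14o.png',cv2.resize(np.vstack([c,d]),None,fx=.52,fy=.52) if 0 else c); cv2.imwrite('pics/w14p.png',d)
```

```text
(no output)
```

View pics/w14o.png

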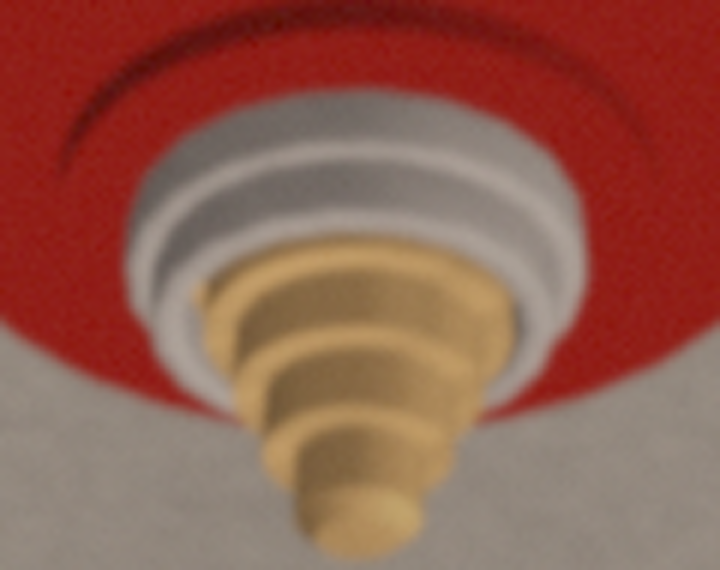

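View pics/w14p.png

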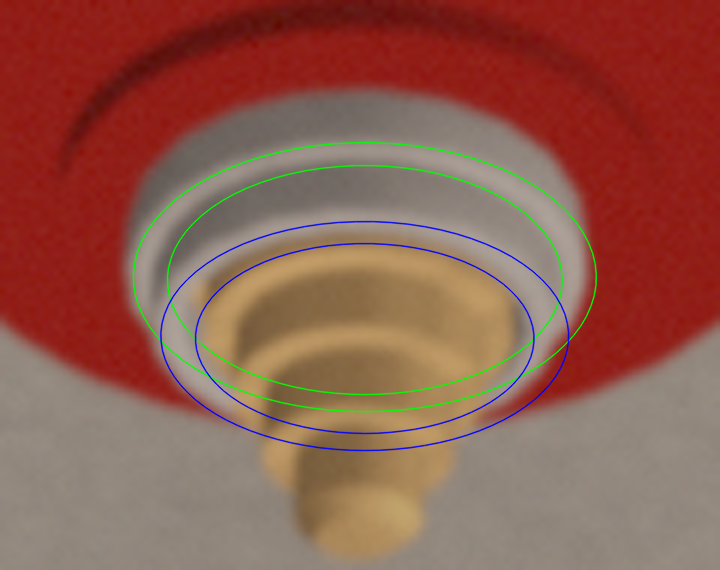

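Run:
```python
from h import *
go([.46,.10,.20],1.5708)
```

```text
t 24.23 at [0.4029 0.1572 0.1697] yaw 1.569 q [ 0.37 -0.74  2.57 -0.37  0.69 -0.99] gap 0.0869 f [-0.8 -0.1 -0.5]
shift [-0.1905  0.211   0.0441] turn [ 0.2198  0.001  -0.0003] rows>= 4.0
```

apply_moves([
  [1,-0.05,0.06,0.01,0.05,0,0],
  [1,-0.1,0.12,0.03,0.11,0,0],
  [1,-0.19,0.21,0.044,0.165,0,0],
  [1,-0.19,0.21,0.044,0.22,0,0],
  [1,-0.19,0.21,0.044,0.22,0,0],
  [1,-0.19,0.21,0.044,0.22,0,0],
])

```text
time: 24.98
ee_pos: [0.4589, 0.1004, 0.1995]
eef_rot: [2.223, 2.219, -0.0]
ft_force: [-1.3, 0.1, 0.8]
finger_gap: 0.0872
```

Run:
```python
from h import *
go([.4493,-.1047,.107],1.5708)
```

```text
t 24.98 at [0.4589 0.1004 0.1995] yaw 1.569 q [ 0.05 -0.13  1.96 -0.    1.31 -1.52] gap 0.0872 f [-1.3  0.1  0.8]
shift [-0.6836 -0.031   0.309 ] turn [ 0.0002  0.0003 -0.0006] rows>= 4.0
```

apply_moves([
  [1,-0.2,-0.01,0.05,0,0,-0.0006],
  [1,-0.4,-0.02,0.15,0,0,-0.0006],
  [1,-0.6,-0.031,0.25,0,0,-0.0006],
  [1,-0.684,-0.031,0.309,0,0,-0.0006],
  [1,-0.684,-0.031,0.309,0,0,-0.0006],
  [1,-0.684,-0.031,0.309,0,0,-0.0006],
  [1,-0.684,-0.031,0.309,0,0,-0.0006],
])

```text
time: 25.85
ee_pos: [0.452, -0.1036, 0.1108]
eef_rot: [2.215, 2.22, 0.005]
ft_force: [-0.8, 0.0, -0.1]
finger_gap: 0.087
```

```bash
python3 look.py w15.png .4478 -.1027 3
```

```text
[(20.74, 3, np.float64(0.4493), np.float64(-0.1027))]
t 25.9 at [ 0.4521 -0.1037  0.1107] yaw 1.573 q [-0.4  -0.04  2.06  0.    1.12 -1.97] gap 0.0869 f [-0.6  0.1  0.2]
shift [ 0.0038 -0.0113  0.3124] turn [0.0021 0.0005 0.0007] rows>= 2.0
```

View pics/w15.png

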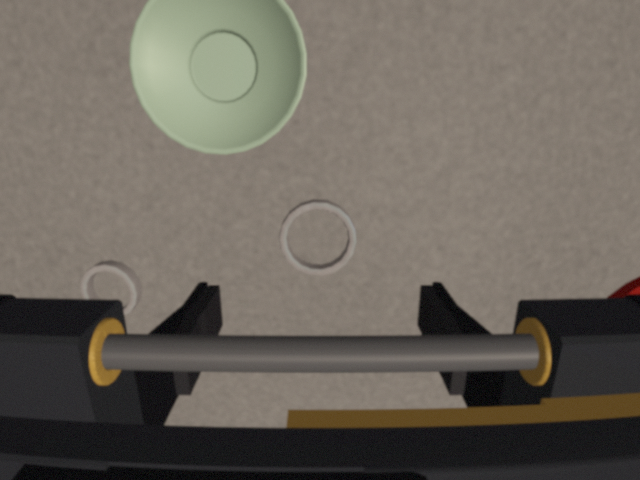

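apply_moves([
  [1,-0.003,-0.004,0.1,0.002,0,0.0007],
  [1,-0.003,-0.004,0.2,0.002,0,0.0007],
  [1,-0.003,-0.004,0.27,0.002,0,0.0007],
  [1,-0.003,-0.004,0.29,0.002,0,0.0007],
  [1,-0.003,-0.004,0.29,0.002,0,0.0007],
  [1,-0.003,-0.004,0.29,0.002,0,0.0007],
])

```text
time: 26.65
ee_pos: [0.4517, -0.1059, 0.0238]
eef_rot: [2.222, 2.219, -0.002]
ft_force: [0.4, -0.2, -0.4]
finger_gap: 0.087
```

```bash
python3 look.py w16.png .4493 -.1027 3
```

```text
[(15.77, 3, np.float64(0.4483), np.float64(-0.1027))]
t 26.7 at [ 0.4517 -0.106   0.0238] yaw 1.569 q [-0.4   0.12  2.09 -0.    0.93 -1.97] gap 0.087 f [ 0.3 -0.6  0.2]
shift [ 0.0109 -0.0112  0.0226] turn [ 0.      0.0006 -0.0005] rows>= 1.0
```

apply_moves([
  [1,0.004,0,0.0145,0,0,0],
  [1,0.004,0,0.0145,0,0,0],
  [0,0.004,0,0.0145,0,0,0],
  [-1,0.004,0,0.0145,0,0,0],
  [-1,0.004,0,0.0145,0,0,0],
  [-1,0.004,0,0.0145,0,0,0],
  [-1,0.004,0,0.0145,0,0,0],
  [-1,0.004,0,0.0145,0,0,0],
  [-1,0.004,0,0.0145,0,0,0],
])

```text
time: 27.82
ee_pos: [0.4507, -0.1045, 0.0184]
eef_rot: [-2.223, -2.219, 0.003]
ft_force: [0.3, -0.3, -0.5]
finger_gap: 0.0493
```

```bash
python3 look.py w17.png .4493 -.1027 3
python3 - <<'E'
from h import *
go([.544,.1563,.135],1.5708)
E
```

```text
[(31.29, 3, np.float64(0.4508), np.float64(-0.1027))]
t 27.88 at [ 0.4507 -0.1045  0.0184] yaw 1.569 q [-0.4   0.13  2.09 -0.    0.92 -1.96] gap 0.0491 f [ 0.1 -0.1  1.1]
shift [0.0061 0.0003 0.0045] turn [-0.0006  0.0004 -0.0006] rows>= 1.0
t 27.88 at [ 0.4507 -0.1045  0.0184] yaw 1.569 q [-0.4   0.13  2.09 -0.    0.92 -1.96] gap 0.0491 f [ 0.1 -0.1  1.1]
shift [ 0.8696  0.3086 -0.3904] turn [-0.0006  0.0004 -0.0006] rows>= 5.0
```

apply_moves([
  [-1,0,0,-0.12,0,0,0],
  [-1,0.05,0.02,-0.3,0,0,0],
  [-1,0.2,0.07,-0.39,0,0,0],
  [-1,0.38,0.14,-0.39,0,0,0],
  [-1,0.56,0.2,-0.39,0,0,0],
  [-1,0.74,0.26,-0.39,0,0,0],
  [-1,0.87,0.309,-0.39,0,0,0],
  [-1,0.87,0.309,-0.37,0,0,0],
  [-1,0.87,0.309,-0.37,0,0,0],
  [-1,0.87,0.309,-0.37,0,0,0],
])

```text
time: 29.12
ee_pos: [0.5437, 0.1553, 0.1286]
eef_rot: [-2.224, -2.217, 0.005]
ft_force: [0.3, -0.2, -1.3]
finger_gap: 0.0496
```

```bash
python3 chk.py 3 w18
```

```text
[(43.52, 3, np.float64(0.544), np.float64(0.157))]
((3327, np.float64(0.541), np.float64(0.158)), (711, np.float64(0.532), np.float64(0.157)))
t 29.18 at [0.5439 0.1553 0.1289] yaw 1.567 q [ 0.14  0.18  1.78 -0.    1.18 -1.43] gap 0.0494 f [-0.3 -0.2  0.1]
shift [ 0.0037 -0.0031  0.2452] turn [-0.0007  0.0004 -0.0011] rows>= 2.0
```

View pics/w18c.png

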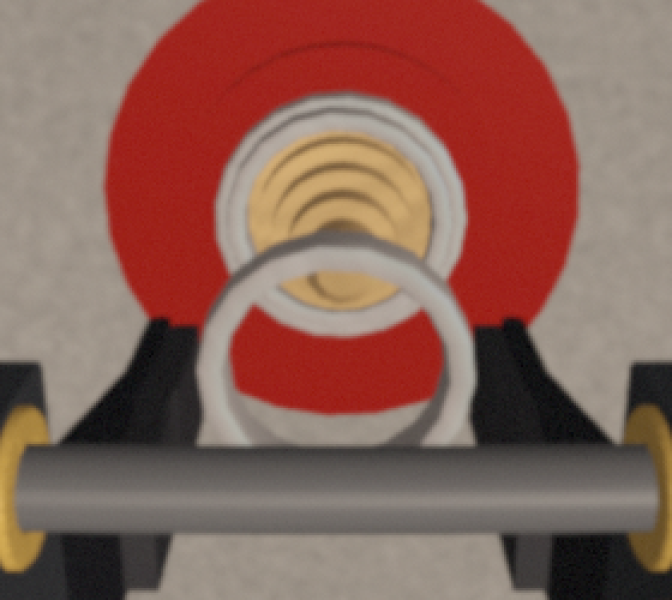

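apply_moves([
  [-1,0.003,-0.0115,0.04,0,0,0],
  [-1,0.003,-0.0115,0.1,0,0,0],
  [-1,0.003,-0.0115,0.16,0,0,0],
  [-1,0.003,-0.0115,0.195,0,0,0],
  [-1,0.003,-0.0115,0.2,0,0,0],
  [-1,0.003,-0.0115,0.2,0,0,0],
  [-1,0.003,-0.0115,0.2,0,0,0],
])

```text
time: 30.05
ee_pos: [0.5412, 0.1574, 0.0696]
eef_rot: [2.223, 2.219, -0.002]
ft_force: [0.6, -0.0, -0.7]
finger_gap: 0.0495
```

```bash
python3 chk.py 3 w19
```

```text
[(30.82, 3, np.float64(0.542), np.float64(0.159))]
((3669, np.float64(0.541), np.float64(0.158)), (161, np.float64(0.532), np.float64(0.1565)))
t 30.1 at [0.5411 0.1574 0.0696] yaw 1.569 q [ 0.14  0.26  1.82 -0.    1.07 -1.42] gap 0.0496 f [ 0.8 -0.2 -1.2]
shift [-0.0036  0.0056  0.0477] turn [-0.0002  0.0003 -0.0006] rows>= 1.0
```

View pics/w19c.png

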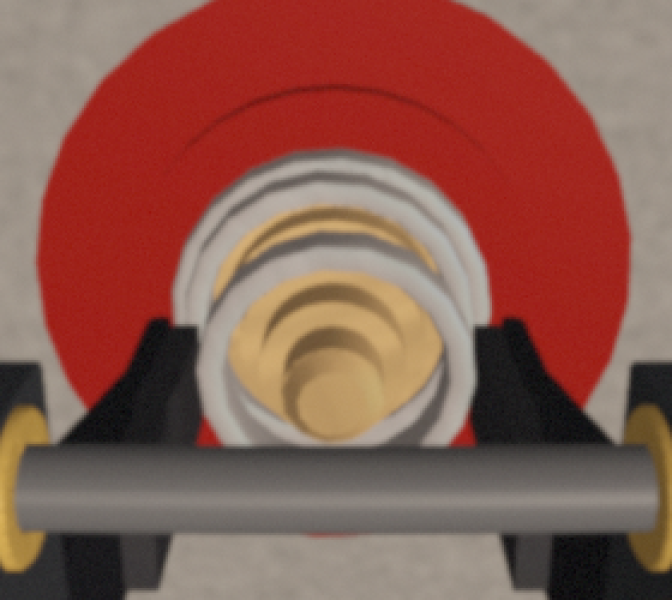

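apply_moves([
  [-1,-0.002,-0.003,0,0,0,0],
  [-1,-0.002,-0.003,0.015,0,0,0],
  [-1,-0.002,-0.003,0.03,0,0,0],
  [-1,-0.002,-0.003,0.04,0,0,0],
  [-1,-0.002,-0.003,0.047,0,0,0],
  [-1,-0.002,-0.003,0.047,0,0,0],
])

```text
time: 30.85
ee_pos: [0.54, 0.1567, 0.0548]
eef_rot: [-2.224, -2.219, 0.002]
ft_force: [2.6, 0.2, -1.2]
finger_gap: 0.0493
```

apply_moves([
  [-1,0,0.004,0,0,0,0],
  [-1,0,0.004,0.003,0,0,0],
  [-1,0,0.004,0.003,0,0,0],
])

```text
time: 31.22
ee_pos: [0.5405, 0.1567, 0.0543]
eef_rot: [-2.223, -2.219, 0.004]
ft_force: [-1.6, -1.3, 4.7]
finger_gap: 0.0494
```

Seated contact (4.7 N up). Release and rise.

apply_moves([
  [1,0,0,-0.001,0,0,0],
  [1,0,0,-0.001,0,0,0],
  [1,0,0,-0.001,0,0,0],
  [1,0,0,-0.1,0,0,0],
  [1,0,0,-0.25,0,0,0],
  [1,0,0,-0.39,0,0,0],
  [1,0,0,-0.39,0,0,0],
  [1,0,0,-0.39,0,0,0],
])

```text
time: 32.22
ee_pos: [0.5406, 0.1567, 0.1703]
eef_rot: [-2.223, -2.219, 0.004]
ft_force: [-0.9, -0.4, -0.5]
finger_gap: 0.0867
```

```bash
python3 aft.py 3 w20 .4872 -.2492; python3 ov.py w20 123
```

```text
[(46.98, 1, np.float64(0.5405), np.float64(0.1575))]
[(37.24, 2, np.float64(0.5385), np.float64(0.1575))]
[(22.81, 3, np.float64(0.54), np.float64(0.1615))]
t 32.27 at [0.5401 0.1566 0.1694] yaw 1.569 q [ 0.14  0.13  1.76 -0.    1.26 -1.43] gap 0.087 f [ 0.1  0.2 -0.3]
shift [-1.3529 -0.1728  0.2107] turn [-0.0013  0.0004 -0.0006] rows>= 7.0
```

View pics/w20o.png

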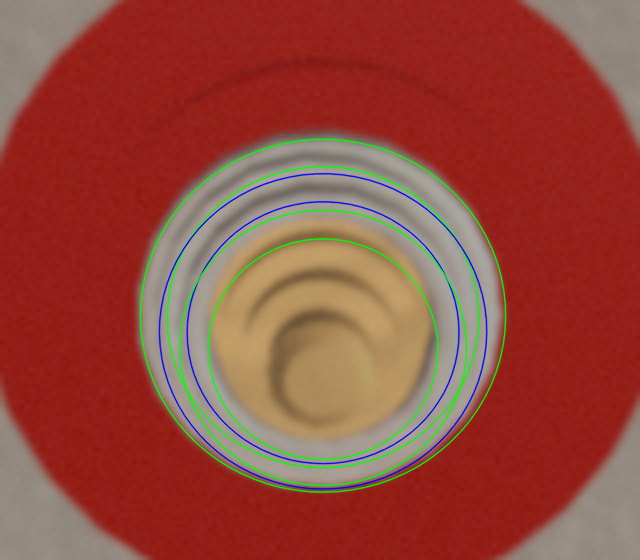

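Run:
```python
from h import *
s=obs(); im=cv2.imread('pics/w20.png')
F=5; x0,y0=260,170
c=cv2.resize(im[y0:y0+110,x0:x0+120],None,fx=F,fy=F,interpolation=2); d=c.copy()
for k,D in ((3,36),(4,27),(5,18)):
        p=(proj('wrist',circ(.5405,.158,.016+.01*k,D/2000),s)-[x0,y0])*F+F/2-.5
        cv2.polylines(d,[(p*8).astype(np.int32)],True,(255,0,0),1,cv2.LINE_AA,3)
cv2.imwrite('pics/w20q.png',c);cv2.imwrite('pics/w20p.png',d)
```

```text
(no output)
```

View pics/w20p.png

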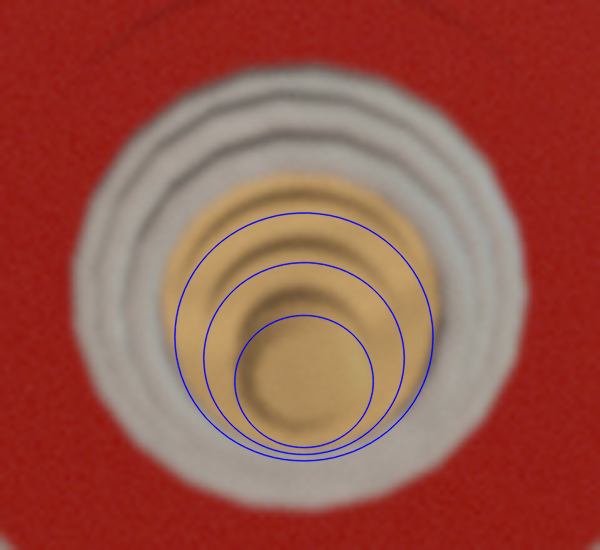

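View pics/w20q.png

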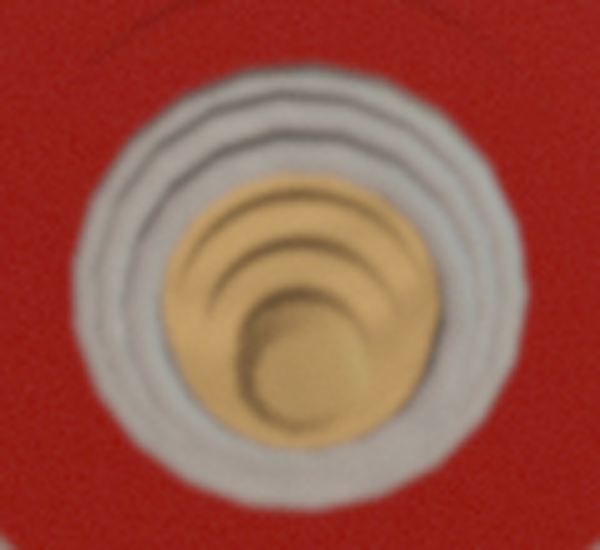

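apply_moves([
  [1,-0.2,-0.02,0,0,0,0],
  [1,-0.4,-0.05,0,0,0,0],
  [1,-0.6,-0.08,0,0,0,0],
  [1,-0.8,-0.1,0,0,0,0],
  [1,-1,-0.13,0.03,0,0,0],
  [1,-1,-0.13,0.06,0,0,0],
  [1,-1,-0.13,0.06,0,0,0],
])

```text
time: 33.15
ee_pos: [0.4999, -0.1423, 0.1509]
eef_rot: [-2.221, -2.214, 0.005]
ft_force: [-0.8, 1.0, 0.3]
finger_gap: 0.0869
```

Run:
```python
from h import *
s=obs(); im=snap('wrist','w21.png'); f=fitring(im,s,.4857,-.2472,(4,),rg=.03); print(f)
go([f[0][2]+.0015,f[0][3]-.002,.107],1.5708)
```

```text
[(19.66, 4, np.float64(0.4867), np.float64(-0.2472))]
t 33.2 at [ 0.5006 -0.1419  0.1517] yaw 1.569 q [-0.43  0.05  1.88 -0.    1.22 -2.  ] gap 0.0872 f [ 0.5  0.  -0.3]
shift [-0.358 -0.04   0.149] turn [-0.0015 -0.0002 -0.0005] rows>= 2.0
```

apply_moves([
  [1,-0.18,-0.02,0.07,0,0,0],
  [1,-0.358,-0.041,0.145,0,0,0],
  [1,-0.358,-0.041,0.145,0,0,0],
  [1,-0.358,-0.041,0.145,0,0,0],
  [1,-0.358,-0.041,0.145,0,0,0],
])

```text
time: 33.83
ee_pos: [0.4897, -0.249, 0.1106]
eef_rot: [2.221, 2.222, -0.003]
ft_force: [-0.3, -0.3, -0.5]
finger_gap: 0.0871
```

```bash
python3 look.py w22.png .4867 -.2472 4
```

```text
[(21.98, 4, np.float64(0.4872), np.float64(-0.2467))]
t 33.88 at [ 0.4897 -0.2492  0.1106] yaw 1.571 q [-0.61  0.17  1.84 -0.    1.14 -2.18] gap 0.0869 f [-0.8  0.7  0.2]
shift [ 0.0089 -0.0081  0.3121] turn [-0.0003  0.0005  0.0001] rows>= 2.0
```

View pics/w22.png

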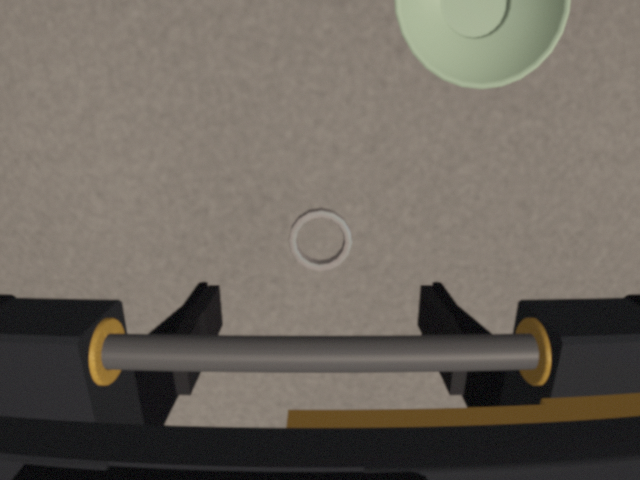

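apply_moves([
  [1,0.001,-0.002,0.1,0,0,0],
  [1,0.001,-0.002,0.2,0,0,0],
  [1,0.001,-0.002,0.27,0,0,0],
  [1,0.001,-0.002,0.292,0,0,0],
  [1,0.001,-0.002,0.292,0,0,0],
  [1,0.001,-0.002,0.292,0,0,0],
])

```text
time: 34.62
ee_pos: [0.4891, -0.2508, 0.0236]
eef_rot: [2.222, 2.219, -0.003]
ft_force: [0.6, -0.1, 0.5]
finger_gap: 0.0871
```

```bash
python3 look.py w23.png .4867 -.2472 4
```

```text
[(27.02, 4, np.float64(0.4857), np.float64(-0.2467))]
t 34.67 at [ 0.489  -0.2508  0.0236] yaw 1.569 q [-0.62  0.3   1.87 -0.    0.97 -2.18] gap 0.0872 f [-0.1 -1.1  0.8]
shift [ 0.0138 -0.011   0.022 ] turn [-0.      0.0007 -0.0005] rows>= 1.0
```

apply_moves([
  [1,0.006,0,0.014,0,0,0],
  [1,0.006,0,0.014,0,0,0],
  [0,0.006,0,0.014,0,0,0],
  [-1,0.006,0,0.014,0,0,0],
  [-1,0.006,0,0.014,0,0,0],
  [-1,0.006,0,0.014,0,0,0],
  [-1,0.006,0,0.014,0,0,0],
  [-1,0.006,0,0.014,0,0,0],
  [-1,0.006,0,0.014,0,0,0],
])

```text
time: 35.8
ee_pos: [0.4881, -0.2486, 0.0181]
eef_rot: [-2.223, -2.219, 0.003]
ft_force: [-0.3, 0.4, -0.2]
finger_gap: 0.0395
```

```bash
python3 look.py w24.png .4867 -.2472 4;  python3 - <<'E'
from h import *
go([.542,.1563,.14],1.5708)
E
```

```text
[(32.22, 4, np.float64(0.4882), np.float64(-0.2467))]
t 35.85 at [ 0.4881 -0.2486  0.0181] yaw 1.569 q [-0.61  0.31  1.88 -0.    0.96 -2.18] gap 0.0401 f [ 0.4  0.6 -0.3]
shift [0.0062 0.0005 0.0037] turn [-0.0006  0.0003 -0.0006] rows>= 1.0
t 35.85 at [ 0.4881 -0.2486  0.0181] yaw 1.569 q [-0.61  0.31  1.88 -0.    0.96 -2.18] gap 0.0401 f [ 0.4  0.6 -0.3]
shift [ 1.3495  0.1764 -0.4081] turn [-0.0006  0.0003 -0.0006] rows>= 7.0
```

apply_moves([
  [-1,0,0,-0.12,0,0,0],
  [-1,0.05,0,-0.3,0,0,0],
  [-1,0.2,0.02,-0.41,0,0,0],
  [-1,0.38,0.04,-0.41,0,0,0],
  [-1,0.56,0.07,-0.41,0,0,0],
  [-1,0.74,0.1,-0.41,0,0,0],
  [-1,0.9,0.12,-0.41,0,0,0],
  [-1,0.99,0.13,-0.41,0,0,0],
  [-1,0.99,0.13,-0.41,0,0,0],
])

```text
time: 36.98
ee_pos: [0.5277, 0.0502, 0.1406]
eef_rot: [-2.219, -2.222, 0.003]
ft_force: [0.0, 0.7, -0.2]
finger_gap: 0.0398
```

```bash
python3 - <<'E'
from h import *
go([.542,.1563,.14],1.5708)
E
```

```text
t 36.98 at [0.5277 0.0502 0.1406] yaw 1.572 q [-0.05  0.09  1.86 -0.    1.19 -1.63] gap 0.0398 f [ 0.   0.7 -0.2]
shift [0.3535 0.0481 0.0017] turn [-0.0007  0.0003  0.0004] rows>= 2.0
```

apply_moves([
  [-1,0.18,0.024,0,0,0,0],
  [-1,0.354,0.046,0,0,0,0],
  [-1,0.354,0.046,0.02,0,0,0],
  [-1,0.354,0.046,0.02,0,0,0],
  [-1,0.354,0.046,0.02,0,0,0],
])

```text
time: 37.6
ee_pos: [0.5418, 0.153, 0.1344]
eef_rot: [-2.225, -2.217, 0.004]
ft_force: [0.4, -0.5, 0.3]
finger_gap: 0.0397
```

```bash
python3 chk.py 4 w25
```

```text
[(48.94, 4, np.float64(0.5435), np.float64(0.154))]
((4210, np.float64(0.541), np.float64(0.158)), (624, np.float64(0.5315), np.float64(0.158)))
t 37.65 at [0.5419 0.1532 0.1346] yaw 1.567 q [ 0.14  0.17  1.78 -0.    1.19 -1.43] gap 0.0403 f [ 0.7 -0.3 -0.8]
shift [0.0108 0.0033 0.231 ] turn [-0.0007  0.0004 -0.0012] rows>= 2.0
```

View pics/w25c.png

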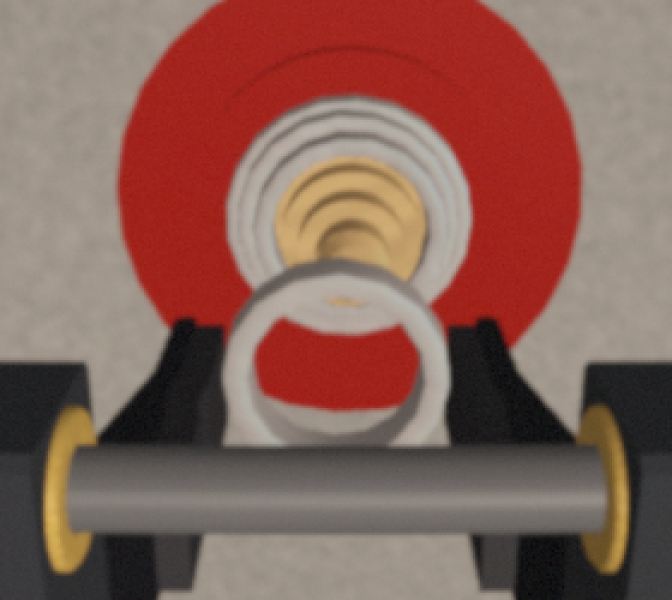

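apply_moves([
  [-1,0.011,-0.009,0.03,0,0,0],
  [-1,0.011,-0.009,0.08,0,0,0],
  [-1,0.011,-0.009,0.14,0,0,0],
  [-1,0.011,-0.009,0.175,0,0,0],
  [-1,0.011,-0.009,0.18,0,0,0],
  [-1,0.011,-0.009,0.18,0,0,0],
  [-1,0.011,-0.009,0.18,0,0,0],
])

```text
time: 38.52
ee_pos: [0.5397, 0.158, 0.0813]
eef_rot: [2.223, 2.219, -0.002]
ft_force: [1.1, 0.3, -0.2]
finger_gap: 0.0401
```

```bash
python3 chk.py 4 w26
```

```text
[(34.45, 4, np.float64(0.5415), np.float64(0.1595))]
((5129, np.float64(0.541), np.float64(0.158)), (205, np.float64(0.5315), np.float64(0.156)))
t 38.58 at [0.5396 0.158  0.0813] yaw 1.569 q [ 0.15  0.24  1.82 -0.    1.09 -1.42] gap 0.0402 f [-0.4 -0.4 -0.2]
shift [-0.0057  0.0106  0.0534] turn [-0.0002  0.0003 -0.0006] rows>= 1.0
```

View pics/w26c.png

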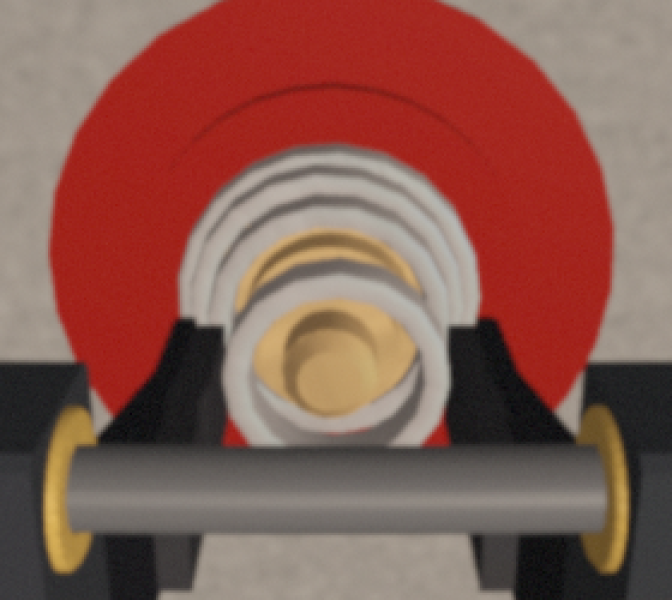

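apply_moves([
  [-1,-0.0035,0,0,0,0,0],
  [-1,-0.0035,0,0.015,0,0,0],
  [-1,-0.0035,0,0.03,0,0,0],
  [-1,-0.0035,0,0.042,0,0,0],
  [-1,-0.0035,0,0.047,0,0,0],
  [-1,-0.0035,0,0.047,0,0,0],
])

```text
time: 39.33
ee_pos: [0.5394, 0.1569, 0.0666]
eef_rot: [-2.223, -2.219, 0.002]
ft_force: [2.6, 0.3, -0.1]
finger_gap: 0.04
```

apply_moves([
  [-1,0,0.004,0,0,0,0],
  [-1,0,0.004,0.005,0,0,0],
  [-1,0,0.004,0.008,0,0,0],
  [-1,0,0.004,0.009,0,0,0],
])

```text
time: 39.83
ee_pos: [0.5398, 0.1567, 0.064]
eef_rot: [-2.223, -2.218, 0.005]
ft_force: [-3.9, 0.6, 6.9]
finger_gap: 0.0398
```

apply_moves([
  [1,0,0,-0.002,0,0,0],
  [1,0,0,-0.002,0,0,0],
  [1,0,0,-0.002,0,0,0],
  [1,0,0,-0.1,0,0,0],
  [1,0,0,-0.25,0,0,0],
  [1,0,-0.1,-0.355,0,0,0],
  [1,0,-0.277,-0.355,-0.05,0,0],
  [1,0,-0.277,-0.355,-0.11,0,0],
  [1,0,-0.277,-0.355,-0.167,0,0],
  [1,0,-0.277,-0.355,-0.167,0,0],
])

```text
time: 41.08
ee_pos: [0.4531, 0.1568, 0.1669]
eef_rot: [1.929, 1.93, 0.508]
ft_force: [-0.4, -1.1, 0.7]
finger_gap: 0.087
```

apply_moves([
  [1,0,0,0,0,0,0],
])

```text
time: 41.2
ee_pos: [0.4587, 0.1574, 0.1723]
eef_rot: [1.929, 1.925, 0.515]
ft_force: [0.2, 0.3, 0.5]
finger_gap: 0.0872
```

Run:
```python
from h import *
s=obs(); im=snap('wrist','w27.png'); go([.5428,.1563,.2],1.5708)
p=proj('wrist',[.5405,.158,.04],s)[0]; print(p)
x,y=int(p[0]),int(p[1]); 
cv2.imwrite('pics/w27c.png',cv2.resize(im[y-55:y+55,x-65:x+65,::-1],None,fx=5,fy=5,interpolation=2))
```

```text
t 41.25 at [0.4595 0.1574 0.1729] yaw 1.568 q [ 0.25 -0.44  2.34 -0.19  0.74 -1.21] gap 0.0871 f [1.1 0.9 0.4]
shift [-0.003   0.2855  0.0606] turn [ 0.1667  0.0003 -0.0007] rows>= 3.0
[319.49109645 229.84369006]
```

View pics/w27c.png

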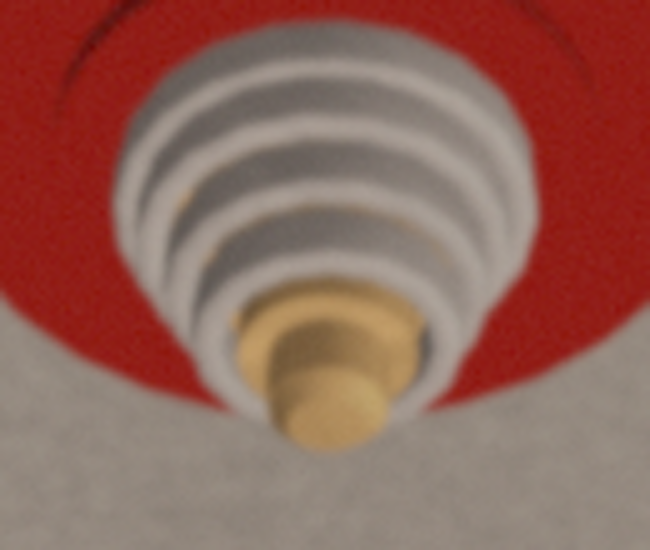

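View pics/w27.png

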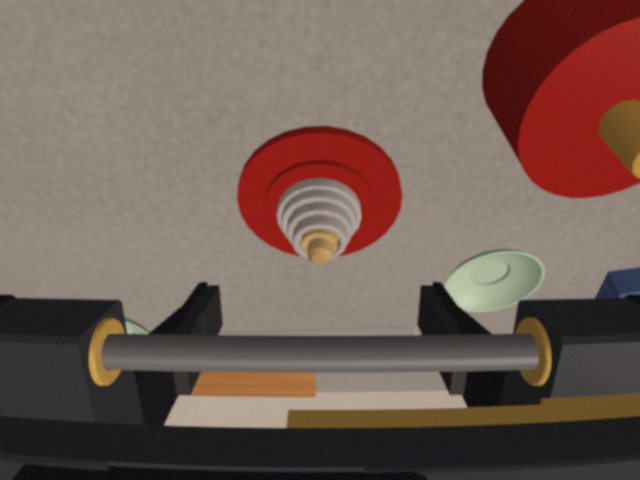

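Run:
```python
from h import *
for c in ('scene','top'):
    im=snap(c,c+'5.png')
    for d in viewer.search_frame(c,'ring5')[:6]: print(c,round(d['score'],2),np.round(d['rect'],0))
    for d in viewer.search_frame(c,'cover')[:3]: print(c,'cover',round(d['score'],2),np.round(d['rect'],0))
go([.43,.27,.22],1.5708)
```

```text
scene 0.41 [323. 233. 337. 246.]
scene cover 0.97 [331. 171. 368. 216.]
top 0.58 [297. 256. 300. 264.]
top 0.48 [299. 252. 299. 268.]
top 0.44 [ 92. 269. 166. 324.]
top cover 0.94 [205. 280. 244. 324.]
t 41.55 at [0.4581 0.157  0.1708] yaw 1.568 q [ 0.25 -0.44  2.34 -0.19  0.74 -1.21] gap 0.0872 f [-0.2 -0.5 -0.2]
shift [ 0.3763 -0.     -0.1899] turn [ 0.1662  0.0006 -0.0007] rows>= 3.0
```

View pics/scene5.png

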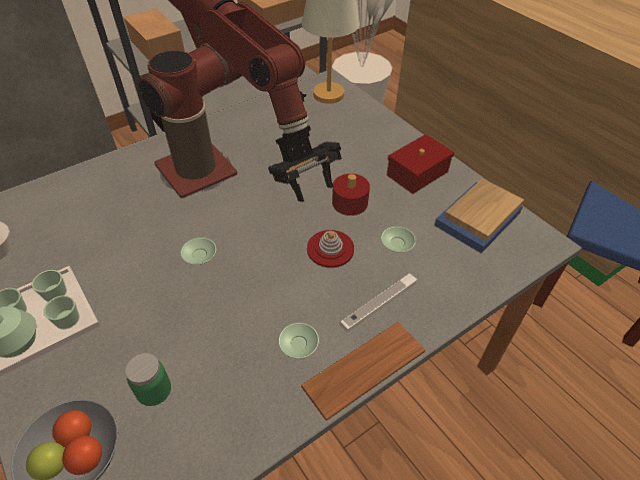

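apply_moves([
  [1,0.1,0,-0.2,0.04,0,0],
  [1,0.2,0,-0.25,0.09,0,0],
  [1,0.3,0,-0.25,0.14,0,0],
  [1,0.376,0,-0.22,0.166,0,0],
  [1,0.376,0,-0.22,0.166,0,0],
  [1,0.376,0,-0.22,0.166,0,0],
])

```text
time: 42.3
ee_pos: [0.4244, 0.2695, 0.227]
eef_rot: [2.222, 2.218, -0.001]
ft_force: [-0.0, -0.4, 0.0]
finger_gap: 0.0872
```

Run:
```python
from h import *
go([.4215,.3203,.23],1.5708)
```

```text
t 42.3 at [0.4244 0.2695 0.227 ] yaw 1.569 q [ 0.41 -0.07  1.85 -0.    1.36 -1.16] gap 0.0872 f [-0.  -0.4  0. ]
shift [ 0.1693 -0.0099 -0.0103] turn [ 0.0003  0.0006 -0.0006] rows>= 1.0
```

apply_moves([
  [1,0.169,-0.009,0,0,0,0],
  [1,0.169,-0.009,0,0,0,0],
  [1,0.169,-0.009,0,0,0,0],
])

```text
time: 42.68
ee_pos: [0.4216, 0.3201, 0.2279]
eef_rot: [2.221, 2.218, 0.001]
ft_force: [-0.9, 0.1, 1.0]
finger_gap: 0.087
```

Run:
```python
from h import *
s=obs(); im=snap('wrist','w28.png')
hsv=cv2.cvtColor(im,cv2.COLOR_RGB2HSV)
m=((hsv[...,0]>13)&(hsv[...,0]<30)&(hsv[...,1]>130)).astype(np.uint8); m[310:]=0
n,l,st,ce=cv2.connectedComponentsWithStats(m)
for i in range(1,n):
    if st[i,4]>100: print(st[i],ce[i])
print(proj('wrist',[[.4215,.3203,.109],[.4215,.3203,.072]],s))
go([.4215,.3203,.092],1.5708)
```

```text
[ 302  210   37   45 1314] [319.66666667 232.16438356]
[[318.61942059 237.3561048 ]
 [318.75694913 223.66831   ]]
t 42.73 at [0.4218 0.3198 0.2279] yaw 1.569 q [ 0.5  -0.    1.79 -0.    1.36 -1.07] gap 0.0872 f [0.3 0.1 0.5]
shift [ 0.002  -0.0019  0.4531] turn [ 0.0007  0.0004 -0.0007] rows>= 3.0
```

View pics/w28.png

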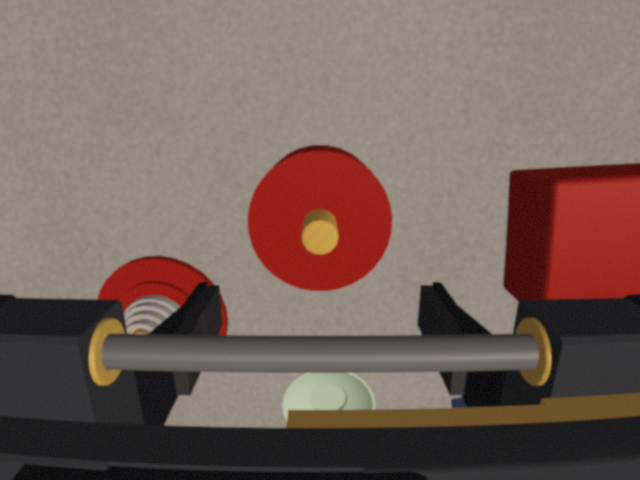

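apply_moves([
  [1,0.002,-0.001,0.15,0,0,0],
  [1,0.002,-0.001,0.33,0,0,0],
  [1,0.002,-0.001,0.43,0,0,0],
  [1,0.002,-0.001,0.453,0,0,0],
  [1,0.002,-0.001,0.453,0,0,0],
  [0,0.002,-0.001,0.453,0,0,0],
  [-1,0.002,-0.001,0.453,0,0,0],
  [-1,0.002,-0.001,0.453,0,0,0],
  [-1,0.002,-0.001,0.453,0,0,0],
  [-1,0.002,-0.001,0.453,0,0,0],
], squeeze=20)

```text
time: 43.98
ee_pos: [0.4219, 0.3212, 0.0916]
eef_rot: [2.222, 2.218, 0.0]
ft_force: [0.3, 0.5, -0.1]
finger_gap: 0.0449
```

apply_moves([
  [-1,0,0,0,0,0,0],
  [-1,0,0,0,0,0,0],
  [-1,0,0,0,0,0,0],
])

```text
time: 44.35
ee_pos: [0.4218, 0.3209, 0.0914]
eef_rot: [2.222, 2.218, -0.001]
ft_force: [0.3, -0.8, 0.0]
finger_gap: 0.0253
```

Run:
```python
from h import *
go([.541,.1577,.20],1.5708)
```

```text
t 44.35 at [0.4218 0.3209 0.0914] yaw 1.569 q [ 0.5   0.15  1.9  -0.    1.09 -1.07] gap 0.0253 f [ 0.3 -0.8  0. ]
shift [-0.5439  0.3987 -0.3607] turn [ 0.0003  0.0005 -0.0006] rows>= 4.0
```

apply_moves([
  [-1,0,0,-0.12,0,0,0],
  [-1,0,0,-0.3,0,0,0],
  [-1,0,0,-0.39,0,0,0],
  [-1,0,0,-0.39,0,0,0],
  [-1,-0.15,0.11,-0.39,0,0,0],
  [-1,-0.3,0.22,-0.39,0,0,0],
  [-1,-0.43,0.315,-0.39,0,0,0],
  [-1,-0.545,0.398,-0.39,0,0,0],
  [-1,-0.545,0.398,-0.39,0,0,0],
  [-1,-0.545,0.398,-0.39,0,0,0],
])

```text
time: 45.6
ee_pos: [0.5395, 0.1576, 0.2065]
eef_rot: [-2.223, -2.218, 0.004]
ft_force: [-0.2, 0.4, -3.4]
finger_gap: 0.0255
```

Run:
```python
from h import *
s=obs(); im=snap('wrist','w29.png')
go([.541,.1572,.102],1.5708)
```

```text
t 45.65 at [0.5395 0.1581 0.207 ] yaw 1.569 q [ 0.15  0.1   1.72 -0.    1.33 -1.42] gap 0.0249 f [ 0.5  0.3 -1.8]
shift [-0.0025  0.0058  0.35  ] turn [-0.0006  0.0003 -0.0005] rows>= 2.0
```

View pics/w29.png

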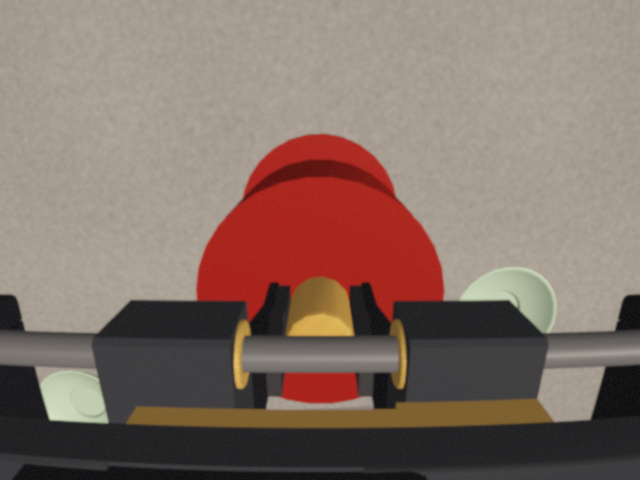

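apply_moves([
  [-1,-0.003,0.004,0.08,0,0,0],
  [-1,-0.003,0.004,0.18,0,0,0],
  [-1,-0.003,0.004,0.26,0,0,0],
  [-1,-0.003,0.004,0.3,0,0,0],
  [-1,-0.003,0.004,0.315,0,0,0],
  [-1,-0.003,0.004,0.32,0,0,0],
  [-1,-0.003,0.004,0.32,0,0,0],
])

```text
time: 46.52
ee_pos: [0.5427, 0.1567, 0.1138]
eef_rot: [2.222, 2.218, 0.002]
ft_force: [-0.7, -0.1, -1.8]
finger_gap: 0.0257
```

Run:
```python
from h import *
go([.541,.1572,.1012],1.5708)
```

```text
t 46.52 at [0.5427 0.1567 0.1138] yaw 1.569 q [ 0.14  0.2   1.8  -0.    1.15 -1.43] gap 0.0257 f [-0.7 -0.1 -1.8]
shift [ 0.0016 -0.0059  0.042 ] turn [ 0.0009  0.0003 -0.0006] rows>= 1.0
```

apply_moves([
  [-1,0.001,-0.004,0.015,0,0,0],
  [-1,0.001,-0.004,0.03,0,0,0],
  [-1,0.001,-0.004,0.038,0,0,0],
  [-1,0.001,-0.004,0.041,0,0,0],
  [-1,0.001,-0.004,0.041,0,0,0],
])

```text
time: 47.15
ee_pos: [0.5407, 0.1569, 0.1016]
eef_rot: [2.223, 2.219, -0.001]
ft_force: [-6.0, -0.0, 6.9]
finger_gap: 0.0253
```

apply_moves([
  [-1,0,-0.004,-0.002,0,0,0],
  [0,0,-0.004,-0.002,0,0,0],
  [1,0,-0.004,-0.002,0,0,0],
  [1,0,-0.004,-0.002,0,0,0],
  [1,0,-0.004,-0.002,0,0,0],
  [1,0,-0.004,-0.15,0,0,0],
  [1,0,-0.004,-0.35,0,0,0],
  [1,0,-0.004,-0.55,0,0,0],
  [1,0,-0.004,-0.67,0,0,0],
  [1,0,-0.004,-0.67,0,0,0],
])

```text
time: 48.4
ee_pos: [0.5414, 0.1574, 0.3061]
eef_rot: [2.219, 2.215, 0.01]
ft_force: [1.2, 0.3, -0.2]
finger_gap: 0.0869
```

apply_moves([
  [1,0,0,0,0,0,0],
  [1,0,0,0,0,0,0],
])

```text
time: 48.65
ee_pos: [0.5386, 0.1569, 0.2995]
eef_rot: [-2.223, -2.219, 0.004]
ft_force: [-0.4, -0.0, -0.3]
finger_gap: 0.0874
```

Run:
```python
from h import *
s=obs(); print(s['time'],s['ee_pos'],s['finger_gap'],s['ft_force'])
im=snap('wrist','w30.png'); snap('scene','s30.png')
c=cv2.imread('pics/s30.png')[190:290,270:400]; cv2.imwrite('pics/s30c.png',cv2.resize(c,None,fx=5,fy=5,interpolation=2))
for x,y in ((.5405,.158),):
    d=im[:,:,::-1].copy()
    for r,z in ((.068,.01),(.056,.01),(.056,.082),(.013,.119)):
        cv2.polylines(d,[proj('wrist',circ(x,y,z,r),s).astype(np.int32)],True,(0,255,0),1)
    cv2.imwrite('pics/w30o.png',d)
```

```text
48.65 [0.53863795 0.15688554 0.29946094] 0.08737224375365829 [-0.37373696 -0.04830819 -0.30730977]
```

View pics/w30o.png

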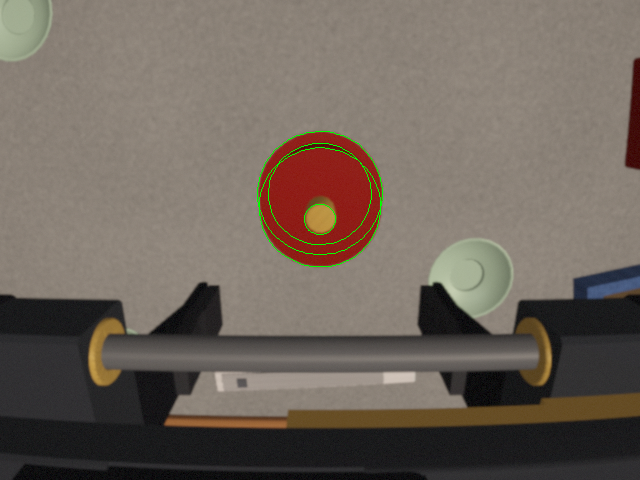

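View pics/s30c.png

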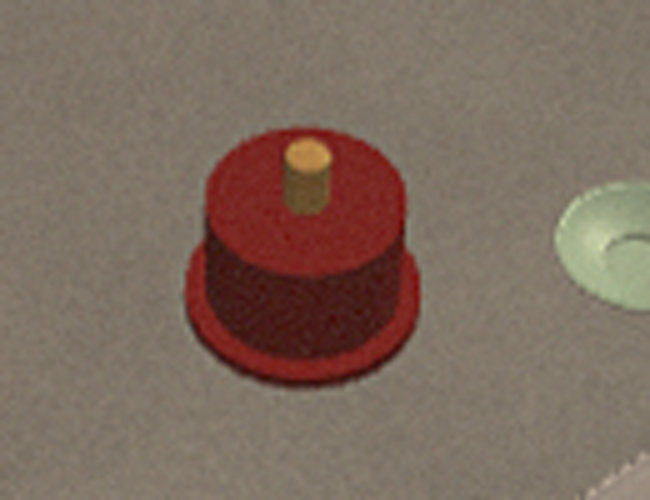

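Cover sits flat on the foot: the foot outline (258–382, 131–267) and the knob top at (320,219) match the seated model within a pixel or two. Handing in.

Run:
```python
from plant import order
print(order.close_job())
```

```text
the job is handed in; nothing more can be done
None
```

I took the cover off and stood it about 0.2 m from the stand. I then threaded the four rings that were there (ring1 to ring4; I found no ring5) onto the post, largest first. Last, I put the cover back on and handed the job in at about 49 s.

**Rings:** An angled wrist picture showed all four lying flat in even steps. For rings 2 to 4 the arm felt contact at the expected home height. Ring1 went down to within about 1 mm of home with no contact force before I let go.

**Cover:** The final overlay put the outline of the foot and the knob within a pixel or two of the seated model. The arm was clear, with the gripper open.

**Checks that disagreed:**
- The wrist camera was off by about 2–3 mm, more with height, so I aligned each ring relative to the post.
- Rings 2 and 3 seem to sit about 1–2 mm towards the robot within their clearance, inside the 5 mm limit. I judged this from the pictures, because the automatic fit was unreliable on the stacked rings.
- The cover met a brief sideways force of about 6 N just as it seated. I eased it before letting go.

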